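Sort the bottle closures after a tasting

ROBOT

A 7-joint arm with a two-finger parallel gripper is mounted at the origin on a cart in front of the work surface, level with it; the furniture and walls round the work are solid. World frame = base frame: x ahead of the robot, y to its left, z up, the work surface at z = 0. Lengths are in m, angles in degrees, forces in N, time in s.
With the tool pointing down it reaches from about 0.425 to 1.025 m from the base axis. Payload 3.6 kg.
Tool frame: the origin (TCP) lies at the very end of the fingers, on their centre line; the grasp point (between the pads) lies 19 mm behind it; z points along the fingers, y is the line along which they close (so a half turn about z gives the same grasp; the last joint's range is limited). The gripper opens to 85 mm and grips with 20 to 120 N. Pads are 22 mm wide; open, the fingers measure 114 mm over their backs; the gripper's body (76 mm by 85 mm) begins 54 mm behind the grasp point. The pads swing forward as they close: fully open they stand 13 mm farther back than shut.
Start: joints at [68.841, 33.873, 2.773, 92.16, -1.908, 54.013, -1.931], TCP at [0.197, -0.698, 0.231] pointing down, gripper open.
Joint ranges: [-153.93, 153.93], [-27.13, 128.08], [-72.61, 78.16], [10.71, 143.7], [-87.88, 267.88], [4.46, 118.87], [-176.78, 176.78]. Speed limits (degrees/s): [147.25, 147.25, 180, 180, 180, 180, 180].

INTERFACE

Orientations are given as [roll, pitch, yaw] about the fixed x, y, z axes, in that order (R = Rz(yaw) Ry(pitch) Rx(roll)).
In Python, from plant import bot gives the robot as it stands.
- The arm moves only by the tool drive_tool, never from a script. Its argument "deltas" is a list of rows, each a list of 7 numbers: the shift along the tool's x, y, z as a fraction of full scale, then the turn, a rotation vector about the tool's x, y, z as a fraction of full scale, then the opening, from 0 (shut) to 1 (fully open). A call has exactly 5 rows; each row shifts and turns the commanded pose from where the row before left it, along the tool's axes as they then stand; what a row does not reach is not made up. Full scale, the value 1, is 2 cm for a shift and 6 degrees for a turn. A row lasts 1/10 s, in which the tool goes at most 50 mm and 8.59 degrees, less where a joint would pass 70% of its speed; a pose out of reach is approached as far as the arm can. A call with a number of a shift or a turn outside -1 to 1 is refused whole. A call with a gripper value outside its range is refused whole. The fingers move at their own pace and stop on an object; the grip force is fixed at half the most. Time passes only in rows, so rows that do not move let the fingers close, or fill a call up. It gives the time, the measured TCP pose, the force, the opening and the grip force at its end, in the units of the state.
- bot.get_state(): the state, without advancing time (a new reading comes with each control period).
- bot.snapshot(name): name is "scene" or "top" or "wrist"; returns a dict with "image" (384x512x3 uint8, red, green, blue), "intrinsics" (3x3 intrinsics, pixels), "world_from_camera" (4x4, takes a point from camera to world coordinates). Camera axes: x right, y up, looking along -z (the intrinsics and any distortion apply to the point x, -y, -z); pixel columns grow to the right and rows downward; lengths in m; the calibration is good to about 2 mm. A picture is of the moment at which its call begins. There is no depth.
- bot.finish_job(): hands the job in; it is judged then, once.
The state is a dict: "time_s": time; "qpos": joint angles; "dq": joint speeds; "tau": joint torques, N m; "position": TCP position; "tcp_rot": TCP orientation; "wrist_force": force on the tool from outside, world axes, zero at the start; "ft_torque": the same for the moment, N m; "opening": finger opening in m; "finger_force": force on a finger pad.
Only numpy, scipy, OpenCV 4.12 (cv2) and the standard library are available. Lean on these libraries where they do the work, as an engineer would, in place of code of your own. Each camera call takes 0.05 s, during which the arm holds its last target. There are 200 camera calls.

TASK

The tasting is over: sort the closures lying loose on the bar by kind. Put the two loose corks in the light wooden tray with the cork floor, lay both crown caps flat and side by side, top side up, on the middle of the blue oval tray, and stand the pale bottle stopper upright in the small dark tray with the felt floor. Do not shift the matchbox or the foil cutter that lie among them.

Things in the scene. Friction and masses are not known exactly. Their poses are not given: they have to be found in the camera images.
- long_cork: plain used wine cork lying on its side, tan with one dark red end, a cylinder 24 mm across and 46 mm long. Origin: on the underside below its middle. Z up as it starts; the cork's long axis lies level, at +1.31 rad (75 deg, counterclockwise from above) from its own x axis, that is 15 deg clockwise of its own y axis. Pinch across the 24 mm. Weighs about 15 g.
- mushroom_cork: mushroom-shaped tan sparkling-wine cork standing upright, 47 mm tall, round, 35 mm across at the head (at the very top), tapering to 29 mm at the foot. Origin: centre of the underside; z up through the head. Pinch the head. Weighs about 15 g.
- gold_cap: gold-yellow crown cap (bottle cap) lying top side up, round, 31 mm across, 6 mm high. Origin: centre of the underside; z up. Weighs about 12 g.
- green_cap: green crown cap (bottle cap) lying top side up, round, 31 mm across, 6 mm high. Origin: centre of the underside; z up. Weighs about 12 g.
- stopper: pale grey reusable bottle stopper standing upright on its ribbed cone, 48 mm tall, round, 35 mm across at the head (28 to 44 mm above its foot), tapering below to a foot 18 mm across. Origin: centre of the underside; z up. Pinch the head. Weighs about 60 g.
- cork_tray: light wooden tray with a cork floor, fixed to the bar, rectangular, 110 mm along its own x and 150 mm along its own y outside, walls 5 mm thick, rim 22 mm above the bar, floor 7 mm above the bar (inside 100 x 140 mm). Origin: centre of the underside; z up. Place for both corks.
- cap_tray: dark blue patterned enamel oval tray, fixed to the bar, 126 mm along its own x and 172 mm along its own y over the rim, rim 12 mm high; its flat middle (100 x 144 mm) lies 2 mm above the bar. Origin: centre of the underside; z up. Place for both crown caps.
- stopper_tray: small dark wooden square tray with a grey felt floor, fixed to the bar, 100 x 100 mm outside, walls 5 mm thick, rim 18 mm above the bar, floor 7 mm above the bar (inside 90 x 90 mm). Origin: centre of the underside; z up. Place for the stopper.
- matches: red and brown matchbox, 36 x 53 mm and 15 mm high, loose bystander. Origin: centre of the underside. Leave it alone.
- cutter: black ring-shaped foil cutter, 47 mm across and 14 mm high, loose bystander. Origin: centre of the underside. Leave it alone.

How it is judged:
By the outcome, as a careful person would: the job done as asked, in the order asked, and still so for the second after the job is handed in, with the robot touching nothing.
It also fails if it takes over 122 s, if anything falls off the work surface, if the arm or the gripper's body presses on something with over 40 N, if the wrist force passes 120 N, or if a joint passes its speed limit or range.

## Working session

There is one attempt and no reset: what is moved stays moved. The work goes in short steps, Python scripts to look and compute and a tool call to move; the robot and the scene stay as the last step left them, time stands still between calls to the robot, and variables do not carry over. Pictures are saved under pics/ and viewed, at most 14 in all, crops included, and the job is handed in when it is done.

Besides the shell and the picture viewer there is one more tool, called after ">>>" by a JSON object that holds its "op" and its "data", one argument or row to a line. drive_tool: Moves the arm, as the interface text tells. Shift numbers are shares of 2 cm and turn numbers shares of 6 degrees, none past 1 either way. Its arguments: {"type":"object","properties":{"deltas":{"type":"array","items":{"type":"array","items":{"type":"number","minimum":-1,"maximum":1}}}},"required":["deltas"]}

```bash
mkdir -p pics; ls; python3 - <<'E'
from plant import bot
import cv2, numpy as np, pickle
s=bot.get_state(); print({k:np.round(v,3).tolist() for k,v in s.items()})
d={}
for n in ("scene","top","wrist"):
    r=bot.snapshot(n); d[n]=r; cv2.imwrite(f"pics/{n}0.png",r["image"][...,::-1]); print(n,np.round(r["intrinsics"],1).tolist(),np.round(r["world_from_camera"],3).tolist(), [k for k in r])
pickle.dump(d,open("d0.pkl","wb"))
cv2.imwrite("pics/a0.png",np.hstack([cv2.resize(d[n]["image"],(400,300)) for n in ("scene","wrist")])[...,::-1])
cv2.imwrite("pics/t0.png",cv2.resize(d["top"]["image"],(800,600),interpolation=cv2.INTER_CUBIC)[...,::-1])
E
```

```text
pics
{'time_s': 0.0, 'qpos': [68.84, 33.927, 2.766, 92.237, -1.907, 54.014, -1.93], 'dq': [-0.145, -0.112, 0.057, -0.09, -0.028, -0.049, 0.036], 'tau': [-0.0, -54.869, 1.547, -19.812, 0.009, 0.009, -0.0], 'position': [0.197, -0.697, 0.23], 'tcp_rot': [-179.869, 0.008, 15.809], 'wrist_force': [0.236, 0.421, -0.214], 'ft_torque': [-0.009, -0.032, 0.009], 'finger_force': 0.0, 'opening': 0.085}
scene [[353.8, 0.0, 250.6], [0.0, 353.8, 194.8], [0.0, 0.0, 1.0]] [[-0.768, 0.328, -0.55, -0.001], [-0.64, -0.413, 0.648, 0.601], [-0.015, 0.85, 0.527, 0.551], [0.0, 0.0, 0.0, 1.0]] ['image', 'intrinsics', 'world_from_camera']
top [[397.4, 0.0, 257.8], [0.0, 397.4, 191.9], [0.0, 0.0, 1.0]] [[0.339, 0.914, -0.223, 0.331], [-0.941, 0.331, -0.075, -0.108], [0.005, 0.235, 0.972, 1.073], [0.0, 0.0, 0.0, 1.0]] ['image', 'intrinsics', 'world_from_camera']
wrist [[324.7, 0.0, 256.5], [0.0, 324.7, 195.7], [0.0, 0.0, 1.0]] [[0.274, 0.912, 0.305, 0.275], [-0.962, 0.261, 0.084, -0.675], [-0.003, -0.317, 0.949, 0.372], [0.0, 0.0, 0.0, 1.0]] ['image', 'intrinsics', 'world_from_camera']
```

View pics/t0.png

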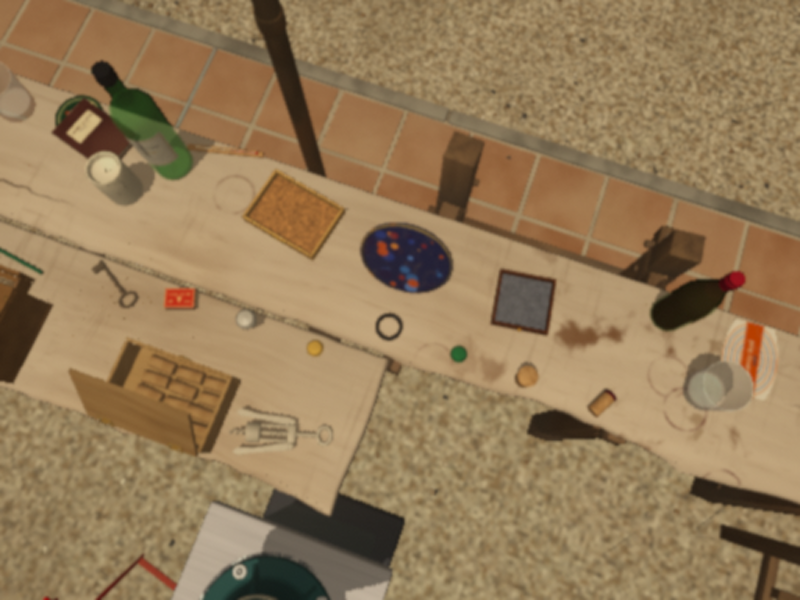

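View pics/a0.png

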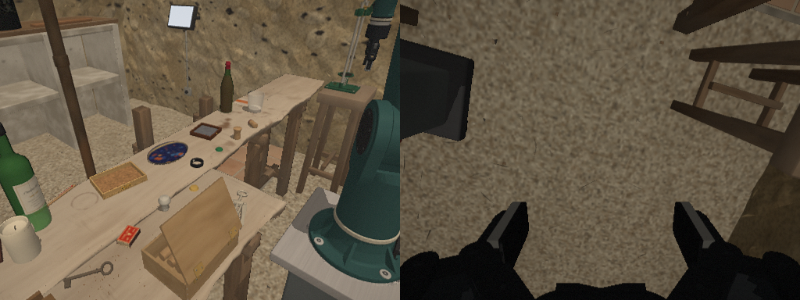

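```bash
cat > h.py <<'E'
import numpy as np, cv2, pickle
def ray(c,uv):
    K,T=c["intrinsics"],c["world_from_camera"]
    d=np.array([(uv[0]-K[0,2])/K[0,0],-(uv[1]-K[1,2])/K[1,1],-1.]); d=T[:3,:3]@d
    return T[:3,3],d/np.linalg.norm(d)
def onplane(c,uv,z):
    o,d=ray(c,uv); return o+d*(z-o[2])/d[2]
def proj(c,p):
    K,T=c["intrinsics"],c["world_from_camera"]; q=T[:3,:3].T@(np.asarray(p)-T[:3,3])
    return np.array([K[0,2]+K[0,0]*q[0]/-q[2],K[1,2]-K[1,1]*q[1]/-q[2]])
def tri(rays):
    A=sum(np.eye(3)-np.outer(d,d) for o,d in rays); b=sum((np.eye(3)-np.outer(d,d))@o for o,d in rays)
    p=np.linalg.solve(A,b); return p,max(np.linalg.norm(np.cross(p-o,d)) for o,d in rays)
def seg(img,c,r,th):
    x,y=np.round(c).astype(int); x0,y0=max(x-r,0),max(y-r,0)
    w=cv2.cvtColor(np.ascontiguousarray(img[y0:y+r+1,x0:x+r+1]),cv2.COLOR_RGB2LAB).astype(float)
    edge=np.concatenate([w[0],w[-1],w[:,0],w[:,-1]]); bg=np.median(edge,0)
    m=(np.linalg.norm(w-bg,axis=2)>th).astype(np.uint8)
    n,l,st,ce=cv2.connectedComponentsWithStats(m)
    # component nearest the seed with reasonable area
    ks=[k for k in range(1,n) if st[k,4]>8]
    k=min(ks,key=lambda k:np.hypot(*(ce[k]-[x-x0,y-y0]))-0.05*st[k,4])
    cs,_=cv2.findContours((l==k).astype(np.uint8),cv2.RETR_EXTERNAL,cv2.CHAIN_APPROX_NONE)
    return max(cs,key=len)+[x0,y0], ce[k]+[x0,y0], st[k,4]
E
python3 - <<'E'
from h import *
d=pickle.load(open("d0.pkl","rb")); t,s=d["top"],d["scene"]
seeds=dict(long=(602,402,12,14),mush=(527,376,12,14),green=(459,354,11,14),cutter=(389,326,14,20),gold=(315,348,10,11),stop=(246,318,12,13),matches=(181,299,14,15),ctray=(295,214,36,36),ovtray=(406,258,34,34),sttray=(524,301,26,26))
it,is_=t["image"].copy(),s["image"].copy(); 
vt=cv2.resize(it,None,fx=2,fy=2);vs=cv2.resize(is_,None,fx=2,fy=2)
out={}
for n,(u,v,r,r2) in seeds.items():
    uv=np.array([u,v])/1.5625
    a,ca,na=seg(it,uv,r,22); g=proj(s,onplane(t,ca,.01))
    b,cb,nb=seg(is_,g,r2,22)
    p,e=tri([ray(t,ca),ray(s,cb)])
    print(n,ca.round(1),na,cb.round(1),nb,"tri",p.round(4),"err",round(e*1e3,1),"z0",onplane(t,ca,0).round(3)[:2],onplane(s,cb,0).round(3)[:2])
    cv2.drawContours(vt,[a*2],-1,(0,255,255),1);cv2.drawContours(vs,[b*2],-1,(0,255,255),1)
    out[n]=(a,b)
pickle.dump(out,open("seg.pkl","wb"))
A=vt[190:560,180:820][:300,:]; 
cv2.imwrite("pics/s1.png",np.vstack([vt[200:560,180:820],vs[290:630,180:820]])[:, :, ::-1][:700])
im=np.vstack([vt[230:540,200:820],vs[290:580,180:800]]); cv2.imwrite("pics/s1.png",im[:,:,::-1])
E
```

```text
long [384.8 256.8] 214 [322.6 158.6] 96 tri [ 0.5229 -0.4029  0.0076] err 0.2 z0 [ 0.524 -0.405] [ 0.53  -0.417]
mush [336.4 239.5] 199 [302. 172.] 132 tri [ 0.5212 -0.2679  0.0125] err 1.2 z0 [ 0.525 -0.269] [ 0.532 -0.289]
green [293.3 226.3] 125 [280.  190.4] 56 tri [ 0.5193 -0.148   0.0008] err 0.4 z0 [ 0.519 -0.148] [ 0.521 -0.149]
cutter [248.5 208.5] 186 [251.4 207.8] 182 tri [ 0.5228 -0.0172  0.0055] err 0.2 z0 [ 0.524 -0.017] [ 0.528 -0.024]
gold [201.5 222. ] 90 [247.8 240.4] 67 tri [ 0.445   0.0909 -0.0011] err 0.5 z0 [0.445 0.091] [0.444 0.092]
stop [159.8 199.9] 174 [206.3 265.3] 155 tri [0.4609 0.2195 0.0023] err 2.9 z0 [0.464 0.222] [0.46  0.217]
matches [115.6 189.7] 367 [164.8 300.9] 509 tri [0.4466 0.3446 0.0069] err 1.5 z0 [0.449 0.349] [0.451 0.341]
ctray [188.2 137.3] 2095 [147.4 228. ] 2111 tri [0.6625 0.2193 0.0081] err 5.3 z0 [0.661 0.218] [0.679 0.215]
ovtray [260.  164.5] 2170 [213.6 195.6] 1148 tri [ 0.6543 -0.003   0.0009] err 0.9 z0 [ 0.654 -0.004] [ 0.656 -0.004]
sttray [334.6 192.8] 1454 [267.5 168.5] 779 tri [ 0.6389 -0.2295  0.0049] err 7.6 z0 [ 0.647 -0.226] [ 0.637 -0.239]
```

View pics/s1.png

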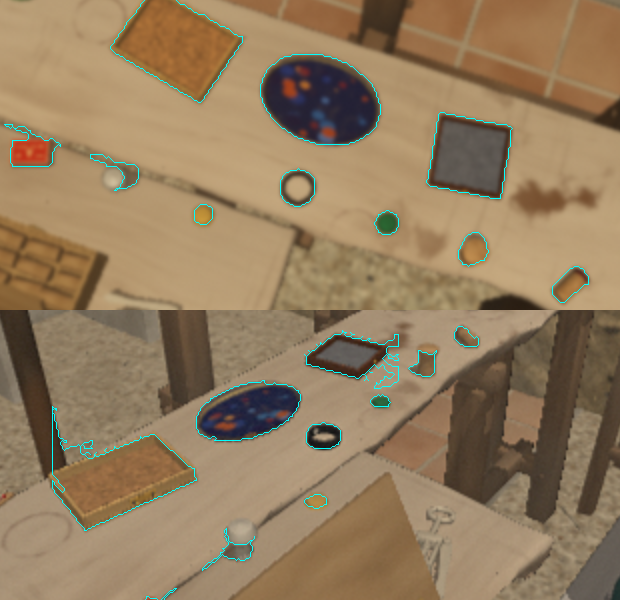

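```bash
python3 - <<'E'
from h import *
d=pickle.load(open("d0.pkl","rb")); t,s=d["top"],d["scene"]; o=pickle.load(open("seg.pkl","rb"))
for uv in [(125,290),(45,238),(131,273)]: 
  for q in [(284,225),]: print("lid",uv,[x for x in map(lambda v:np.round(v,3),tri([ray(t,uv),ray(s,q)]))])
print("chair z0/.2",onplane(t,(490,340),0).round(2),onplane(t,(490,340),.2).round(2),onplane(t,(445,312),.1).round(2))
for n,z in (("long",.012),("ctray",.022),("sttray",.018)):
    P=np.array([onplane(t,q[0],z)[:2] for q in o[n][0]],np.float32)
    r=cv2.minAreaRect(P); print(n,np.round(r[0],4),np.round(r[1],4),round(r[2],1),cv2.boxPoints(r).round(3).tolist())
P=np.array([onplane(t,q[0],.010)[:2] for q in o["ovtray"][0]],np.float32)
r=cv2.fitEllipse(P);print("oval",np.round(r[0],4),np.round(r[1],4),round(r[2],1))
# tray rim heights: fit plane height by two views corner matches
for n in("ctray","sttray"):
    for k,c in (("top",t),("scene",s)):
        a=cv2.approxPolyDP(o[n][0 if k=="top" else 1],5,True)[:,0]; print(n,k,a.tolist())
P=np.array([onplane(s,q[0],.010)[:2] for q in o["ovtray"][1]],np.float32)
r=cv2.fitEllipse(P);print("oval scene",np.round(r[0],4),np.round(r[1],4),round(r[2],1))
for n,z in (("green",.006),("gold",.006)):
  for i,c in ((0,t),(1,s)):
    P=np.array([onplane(c,q[0],z)[:2] for q in o[n][i]],np.float32); print(n,np.round(cv2.minAreaRect(P),3) if 0 else [np.round(v,3) for v in cv2.minAreaRect(P)])
E
```

```text
lid (125, 290) [array([0.253, 0.173, 0.179]), np.float64(0.027)]
lid (45, 238) [array([0.245, 0.302, 0.275]), np.float64(0.039)]
lid (131, 273) [array([0.276, 0.17 , 0.169]), np.float64(0.01)]
chair z0/.2 [ 0.41 -0.71  0.  ] [ 0.4 -0.6  0.2] [ 0.43 -0.55  0.1 ]
long [ 0.5223 -0.4009] [0.03   0.0547] 54.8 [[0.4909999966621399, -0.3970000147819519], [0.5360000133514404, -0.42899999022483826], [0.5529999732971191, -0.40400001406669617], [0.5090000033378601, -0.37299999594688416]]
ctray [0.6556 0.2123] [0.1565 0.1147] 78.7 [[0.5839999914169312, 0.1469999998807907], [0.6970000267028809, 0.12399999797344208], [0.7269999980926514, 0.27799999713897705], [0.6150000095367432, 0.30000001192092896]]
sttray [ 0.6425 -0.2245] [0.1075 0.105 ] 8.4 [[0.5820000171661377, -0.18000000715255737], [0.597000002861023, -0.2840000092983246], [0.703000009059906, -0.26899999380111694], [0.6880000233650208, -0.16500000655651093]]
oval [ 0.6516 -0.0039] [0.1265 0.1729] 178.2
ctray top [[176, 109], [155, 139], [200, 166], [221, 133]]
ctray scene [[116, 193], [122, 234], [116, 234], [132, 255], [188, 230], [167, 207], [136, 219], [130, 216], [136, 210], [122, 215]]
sttray top [[320, 171], [313, 206], [350, 214], [356, 179]]
sttray scene [[242, 167], [272, 180], [281, 172], [287, 177], [277, 184], [289, 180], [281, 169], [289, 170], [283, 166], [289, 157], [279, 162], [261, 155]]
oval scene [0.6482 0.0017] [0.131  0.1739] 4.1
green [array([ 0.518, -0.148]), array([0.031, 0.033]), np.float64(82.78)]
green [array([ 0.517, -0.143]), array([0.03 , 0.035]), np.float64(38.379)]
gold [array([0.445, 0.09 ]), array([0.028, 0.024]), np.float64(21.57)]
gold [array([0.439, 0.097]), array([0.027, 0.024]), np.float64(76.984)]
```

>>> {"op": "drive_tool", "data": {
  "deltas": [
    [0.8,-1,0,0,0,0,1],
    [0.8,-1,0,0,0,0,1],
    [0.8,-1,0,0,0,0,1],
    [0.8,-1,0,0,0,0,1],
    [0.8,-1,0,0,0,0,1]
  ]
}}

```text
time_s: 0.65
position: [0.2474, -0.5784, 0.231]
tcp_rot: [-180.0, 0.0, 15.8]
wrist_force: [-0.2, 0.0, 0.0]
opening: 0.0851
finger_force: 0.0
```

>>> {"op": "drive_tool", "data": {
  "deltas": [
    [0.8,-1,0,0,0,0,1],
    [0.8,-1,0,0,0,0,1],
    [0.8,-1,0,0,0,0,1],
    [0.8,-1,0,0,0,0,1],
    [0.8,-1,0,0,0,0,1]
  ]
}}

```text
time_s: 1.15
position: [0.2971, -0.4604, 0.2311]
tcp_rot: [-180.0, 0.0, 15.8]
wrist_force: [0.1, 0.3, -0.5]
opening: 0.0855
finger_force: 0.0
```

>>> {"op": "drive_tool", "data": {
  "deltas": [
    [0.5,0,0,0,0,1,1],
    [0.5,0,0,0,0,1,1],
    [0.5,0,0,0,0,1,1],
    [0.5,0,0,0,0,1,1],
    [0.5,0,0,0,0,1,1]
  ]
}}

```text
time_s: 1.65
position: [0.3465, -0.4579, 0.2311]
tcp_rot: [-180.0, 0.0, -14.4]
wrist_force: [0.2, -0.2, -0.2]
opening: 0.0853
finger_force: 0.0
```

>>> {"op": "drive_tool", "data": {
  "deltas": [
    [0.5,0,0,0,0,1,1],
    [0.5,0,0,0,0,1,1],
    [0.5,0,0,0,0,1,1],
    [0.5,0,0,0,0,0.5,1],
    [0,0,0,0,0,0,1]
  ]
}}

```text
time_s: 2.15
position: [0.3842, -0.4741, 0.2311]
tcp_rot: [180.0, -0.0, -35.1]
wrist_force: [0.5, -0.7, -0.2]
opening: 0.0854
finger_force: 0.0
```

>>> {"op": "drive_tool", "data": {
  "deltas": [
    [0.5,-1,0,0,0,0,1],
    [0.5,-1,0,0,0,0,1],
    [0.5,-1,0,0,0,0,1],
    [0.5,-1,0,0,0,0,1],
    [0.5,-1,0,0,0,0,1]
  ]
}}

```text
time_s: 2.65
position: [0.4811, -0.4203, 0.2311]
tcp_rot: [-180.0, 0.1, -35.1]
wrist_force: [0.5, -0.1, 0.9]
opening: 0.0855
finger_force: 0.0
```

>>> {"op": "drive_tool", "data": {
  "deltas": [
    [0.5,-1,0.5,0,0,0,1],
    [0.5,-0.9,0.5,0,0,0,1],
    [0.1,0,1,0,0,0,1],
    [0,0,1,0,0,0,1],
    [0,0,0,0,0,0,1]
  ]
}}

```text
time_s: 3.15
position: [0.5193, -0.4004, 0.1672]
tcp_rot: [180.0, 0.5, -35.1]
wrist_force: [-1.1, -0.3, 0.1]
opening: 0.0854
finger_force: 0.0
```

```bash
cat >> h.py <<'E'
from scipy.spatial.transform import Rotation as Rn
def plan(st,tgt,yaw=None):
    R=Rn.from_euler("xyz",st["tcp_rot"],degrees=True)
    print("shift units",(R.inv().apply(np.array(tgt)-st["position"])/.02).round(2), "turn z units", None if yaw is None else round(-((yaw-st["tcp_rot"][2]+90)%180-90)/6,2))
E
python3 - <<'E'
from plant import bot
from h import *
w=bot.snapshot("wrist"); st=bot.get_state(); pickle.dump((w,st),open("w1.pkl","wb")); print(st["position"],st["tcp_rot"],st["time_s"])
cv2.imwrite("pics/w1.png",w["image"][:,:,::-1]); print(proj(w,[.5223,-.401,.012]))
E
```

```text
[ 0.51998502 -0.40145191  0.16897941] [179.98961009   0.28622526 -35.17691074] 3.2
[255.13981877 173.30076371]
```

View pics/w1.png

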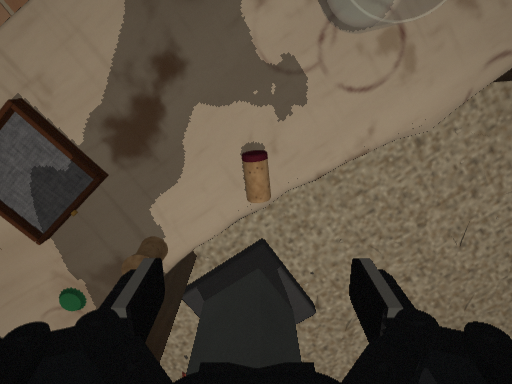

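```bash
cat >> h.py <<'E'
def satmask(w,box,lo=60,hi=256):
    x0,y0,x1,y1=box; h=cv2.cvtColor(w["image"],cv2.COLOR_RGB2HSV)[y0:y1,x0:x1]
    m=((h[...,1]>lo)).astype(np.uint8); return m
E
python3 - <<'E'
from h import *
w,st=pickle.load(open("w1.pkl","rb")); d=pickle.load(open("d0.pkl","rb"))
c,ce,n=seg(w["image"],(257,177),34,40); print(ce,n,cv2.boundingRect(c))
m=np.array([onplane(w,q[0],.012)[:2] for q in c],np.float32); r=cv2.minAreaRect(m); print(np.round(r[0],4),np.round(r[1],4),r[2])
a,b=pickle.load(open("seg.pkl","rb"))["long"]
ca=cv2.minAreaRect(a)[0]; cb=cv2.minAreaRect(c)[0]; print(cb,tri([ray(w,cb),ray(d["top"],ca)]))
p=onplane(w,(255,156),.012)-onplane(w,(259,197),.012); print("axis",np.degrees(np.arctan2(p[1],p[0])),np.linalg.norm(p))
plan(st,[r[0][0],r[0][1],.02],-35.2)
E
```

```text
[253.3315508  163.97192513] 748 (240, 143, 31, 59)
[ 0.5229 -0.4015] [0.0249 0.0568] 59.99160385131836
(254.8916473388672, 171.62698364257812) (array([ 0.52290559, -0.40149004,  0.00903609]), np.float64(0.00030864693740359446))
axis -29.65616928730218 0.04036958636653994
shift units [ 0.16 -0.08  7.45] turn z units 0.0
```

>>> {"op": "drive_tool", "data": {
  "deltas": [
    [-0.1,0,1,0,0,-0.9,0.6],
    [0,0,1,0,0,0,0.6],
    [0,0,1,0,0,0,0.6],
    [0,0,1,0,0,0,0.6],
    [0,0,1,0,0,0,0.6]
  ]
}}

```text
time_s: 3.7
position: [0.5201, -0.4023, 0.0716]
tcp_rot: [180.0, -0.1, -29.8]
wrist_force: [-0.1, 0.4, -0.1]
opening: 0.0512
finger_force: 0.0
```

>>> {"op": "drive_tool", "data": {
  "deltas": [
    [0,0,1,0,0,0,0.6],
    [0,0,1,0,0,0,0.6],
    [0,0,0.7,0,0,0,0.6],
    [0,0,0.4,0,0,0,0.6],
    [0,0,0,0,0,0,0.6]
  ]
}}

```text
time_s: 4.2
position: [0.5192, -0.4014, 0.0087]
tcp_rot: [-180.0, 0.1, -29.8]
wrist_force: [0.3, -0.5, -0.6]
opening: 0.0512
finger_force: 0.0
```

>>> {"op": "drive_tool", "data": {
  "deltas": [
    [0,0,0,0,0,0,0],
    [0,0,0,0,0,0,0],
    [0,0,0,0,0,0,0],
    [0,0,0,0,0,0,0],
    [0,0,0,0,0,0,0]
  ]
}}

```text
time_s: 4.7
position: [0.5202, -0.4021, 0.0106]
tcp_rot: [180.0, -0.1, -29.8]
wrist_force: [-0.7, 0.7, 5.7]
opening: 0.0207
finger_force: 59.2
```

>>> {"op": "drive_tool", "data": {
  "deltas": [
    [0,0,-0.5,0,0,0,0],
    [0,0,-1,0,0,0,0],
    [0,0,-1,0,0,-1,0],
    [0,0,-1,0,0,-1,0],
    [0,0,-1,0,0,-1,0]
  ]
}}

```text
time_s: 5.2
position: [0.5193, -0.4014, 0.1005]
tcp_rot: [180.0, 0.0, -11.5]
wrist_force: [-0.1, 0.4, -0.6]
opening: 0.021
finger_force: 58.9
```

>>> {"op": "drive_tool", "data": {
  "deltas": [
    [0,0,-1,0,0,-1,0],
    [0,0,-1,0,0,-1,0],
    [0,0,-0.5,0,0,-1,0],
    [0,0,0,0,0,-1,0],
    [0,0,0,0,0,-1,0]
  ]
}}

```text
time_s: 5.7
position: [0.5195, -0.4017, 0.1504]
tcp_rot: [179.9, -0.0, 18.4]
wrist_force: [0.2, 0.2, -1.2]
opening: 0.0209
finger_force: 58.9
```

```bash
python3 - <<'E'
from plant import bot
from h import *
st=bot.get_state(); print(st["position"],st["tcp_rot"],st["opening"],st["finger_force"],st["wrist_force"],st["qpos"])
plan(st,[.6487,.178,.03],78.7)
cv2.imwrite("pics/w2.png",bot.snapshot("wrist")["image"][:,:,::-1])
E
```

```text
[ 0.51947812 -0.40166918  0.15041838] [ 1.79932574e+02 -2.27347203e-02  1.84444422e+01] 0.02093775291926933 58.883097264915705 [ 0.21537515  0.17233679 -1.16450339] [ 36.62151423  34.24497251  -4.18749856 104.76428391   3.62391428
  41.05172236 -41.12921832]
shift units [ 15.3  -25.46   6.  ] turn z units -10.04
```

View pics/w2.png

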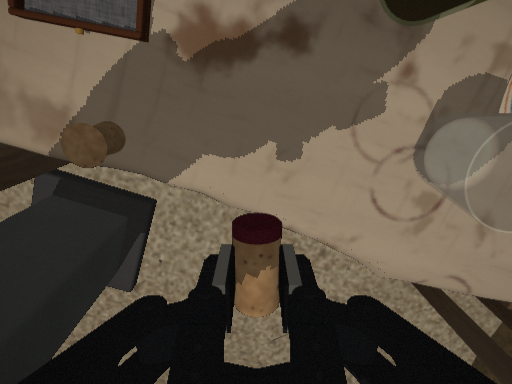

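>>> {"op": "drive_tool", "data": {
  "deltas": [
    [0.6,-1,0,0,0,0,0],
    [0.6,-1,0,0,0,0,0],
    [0.6,-1,0,0,0,0,0],
    [0.6,-1,0,0,0,0,0],
    [0.6,-1,0,0,0,0,0]
  ]
}}

```text
time_s: 6.25
position: [0.5451, -0.2869, 0.1495]
tcp_rot: [180.0, 0.0, 18.1]
wrist_force: [-0.7, 0.3, 0.3]
opening: 0.0207
finger_force: 58.9
```

>>> {"op": "drive_tool", "data": {
  "deltas": [
    [0.6,-1,0,0,0,0,0],
    [0.6,-1,0,0,0,0,0],
    [0.6,-1,0,0,0,0,0],
    [0.6,-1,0,0,0,0,0],
    [0.6,-1,0,0,0,0,0]
  ]
}}

```text
time_s: 6.75
position: [0.5709, -0.1732, 0.1495]
tcp_rot: [180.0, 0.0, 18.1]
wrist_force: [-0.2, -0.3, 0.0]
opening: 0.0206
finger_force: 58.9
```

>>> {"op": "drive_tool", "data": {
  "deltas": [
    [0.6,-1,0,0,0,0,0],
    [0.6,-1,0,0,0,0,0],
    [0.6,-1,0,0,0,0,0],
    [0.6,-1,0,0,0,0,0],
    [0.6,-1,0,0,0,0,0]
  ]
}}

```text
time_s: 7.25
position: [0.5967, -0.0595, 0.1495]
tcp_rot: [180.0, 0.0, 18.1]
wrist_force: [-0.3, 0.4, 1.0]
opening: 0.0206
finger_force: 58.9
```

>>> {"op": "drive_tool", "data": {
  "deltas": [
    [0.6,-1,0,0,0,0,0],
    [0.6,-1,0,0,0,0,0],
    [0.6,-1,0,0,0,0,0],
    [0.6,-1,0,0,0,0,0],
    [0.6,-1,0,0,0,0,0]
  ]
}}

```text
time_s: 7.75
position: [0.6224, 0.0542, 0.1495]
tcp_rot: [180.0, 0.0, 18.1]
wrist_force: [0.3, 0.8, -0.9]
opening: 0.0208
finger_force: 58.9
```

>>> {"op": "drive_tool", "data": {
  "deltas": [
    [0.6,-1,0,0,0,0,0],
    [0.6,-1,0,0,0,0,0],
    [0.6,-1,0,0,0,0,0],
    [0.6,-1,0,0,0,-1,0],
    [0,0,0,0,0,-1,0]
  ]
}}

```text
time_s: 8.25
position: [0.6433, 0.1502, 0.1497]
tcp_rot: [-179.9, -0.2, 30.7]
wrist_force: [0.4, -0.4, -0.8]
opening: 0.0206
finger_force: 58.9
```

>>> {"op": "drive_tool", "data": {
  "deltas": [
    [0,0,0.4,0,0,-1,0],
    [0,0,0.4,0,0,-1,0],
    [0,0,0.4,0,0,-1,0],
    [0,0,0.4,0,0,-1,0],
    [0,0,0.4,0,0,-1,0]
  ]
}}

```text
time_s: 8.75
position: [0.643, 0.1441, 0.1091]
tcp_rot: [180.0, 0.0, 60.3]
wrist_force: [-0.1, -0.6, 0.3]
opening: 0.0205
finger_force: 58.9
```

>>> {"op": "drive_tool", "data": {
  "deltas": [
    [0,0,0,0,0,-1,0],
    [0,0,0,0,0,-1,0],
    [0,0,0,0,0,-1,0],
    [0,0,0,0,0,0,0],
    [0,0,0,0,0,0,0]
  ]
}}

```text
time_s: 9.25
position: [0.6431, 0.1441, 0.1094]
tcp_rot: [-180.0, 0.0, 78.0]
wrist_force: [0.4, 0.3, -0.3]
opening: 0.0207
finger_force: 58.9
```

```bash
python3 - <<'E'
from plant import bot
from h import *
st=bot.get_state(); print(st["position"],st["tcp_rot"],st["opening"],st["finger_force"],st["wrist_force"],st["qpos"])
plan(st,[.6487,.178,.018],78.7)
w=bot.snapshot("wrist"); pickle.dump((w,st),open("w3.pkl","wb"))
cv2.imwrite("pics/w3.png",w["image"][:,:,::-1])
E
```

```text
[0.64305492 0.14408974 0.10935152] [-1.79993848e+02  1.80352789e-02  7.80097333e+01] 0.02074267946144273 58.88390388339758 [ 0.35059191  0.26971417 -0.27935806] [ -4.26053158  38.47729174 -18.19708263 105.14568208  17.92335832
  39.20343412 -44.7559147 ]
shift units [ 1.72 -0.08  4.57] turn z units -0.12
```

View pics/w3.png

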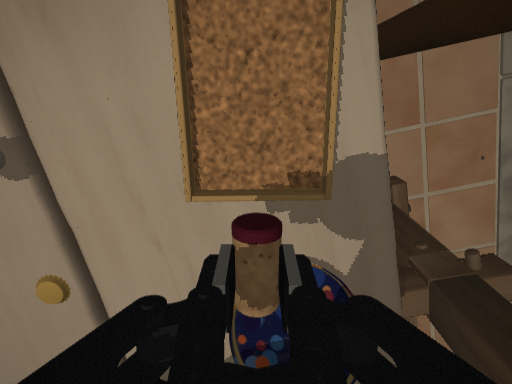

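```bash
python3 - <<'E'
from h import *
w,st=pickle.load(open("w3.pkl","rb"));d=pickle.load(open("d0.pkl","rb"))
for q in [(187,201),(331,199)]: print(onplane(w,q,.022).round(4))
print(tri([ray(w,(187,201)),ray(d["top"],(200,166))]),tri([ray(w,(331,199)),ray(d["top"],(221,133))]))
print(tri([ray(w,(187,201)),ray(d["scene"],(188,230))]))
for q in [(47,291)]: print("gold",onplane(w,q,.006).round(4))
E
```

```text
[0.5921 0.1558 0.022 ]
[0.6976 0.1352 0.022 ]
(array([0.58912581, 0.15192077, 0.01040107]), np.float64(0.000671651711628191)) (array([0.699856  , 0.13133958, 0.01266454]), np.float64(0.0007190641682894849))
(array([0.58773409, 0.15332236, 0.00231481]), np.float64(0.0033943421586915723))
gold [0.4436 0.0954 0.006 ]
```

>>> {"op": "drive_tool", "data": {
  "deltas": [
    [1,0,0.5,0,0,-0.1,0],
    [1,0,0.8,0,0,0,0],
    [0.1,0,1,0,0,0,0],
    [0,0,1,0,0,0,0],
    [0,0,0.8,0,0,0,0]
  ]
}}

```text
time_s: 9.8
position: [0.6511, 0.1858, 0.0262]
tcp_rot: [-180.0, 0.0, 78.8]
wrist_force: [-0.1, 0.1, -1.0]
opening: 0.0209
finger_force: 58.9
```

>>> {"op": "drive_tool", "data": {
  "deltas": [
    [0,0,0.3,0,0,0,0],
    [0,0,0.1,0,0,0,0],
    [0,0,0,0,0,0,0],
    [0,0,0,0,0,0,0.45],
    [0,0,0,0,0,0,0.45]
  ]
}}

```text
time_s: 10.3
position: [0.6522, 0.1857, 0.0203]
tcp_rot: [179.9, -0.0, 78.8]
wrist_force: [0.6, -1.4, 1.0]
opening: 0.0383
finger_force: 0.0
```

>>> {"op": "drive_tool", "data": {
  "deltas": [
    [0,0,0,0,0,0,0.45],
    [0,0,-0.5,0,0,0,0.45],
    [0,0,-1,0,0,0,0.5],
    [0,0,-1,0,0,0,0.7],
    [0,0,-1,0,0,0,0.7]
  ]
}}

```text
time_s: 10.8
position: [0.6516, 0.1856, 0.0908]
tcp_rot: [180.0, -0.0, 78.8]
wrist_force: [0.4, 0.0, 0.2]
opening: 0.0599
finger_force: 0.0
```

>>> {"op": "drive_tool", "data": {
  "deltas": [
    [0,0,-1,0,0,1,0.7],
    [0,0,-1,0,0,1,0.7],
    [0,0,-1,0,0,1,0.7],
    [0,0,0,0,0,1,0.7],
    [0,0,0,0,0,1,0.7]
  ]
}}

```text
time_s: 11.3
position: [0.6522, 0.186, 0.1515]
tcp_rot: [179.9, -0.2, 48.6]
wrist_force: [0.2, 0.1, -0.1]
opening: 0.0596
finger_force: 0.0
```

```bash
python3 - <<'E'
from plant import bot
from h import *
st=bot.get_state(); print(st["position"],st["tcp_rot"],st["opening"])
plan(st,[.50,-.255,.15],18)
w=bot.snapshot("wrist");s=bot.snapshot("scene")
cv2.imwrite("pics/w4.png",np.hstack([cv2.resize(w["image"],(400,300)),cv2.resize(s["image"],(400,300))])[:,:,::-1])
E
```

```text
[0.6521916  0.18596344 0.15148974] [ 1.79929356e+02 -1.54827476e-01  4.85574647e+01] 0.059602766590087994
shift units [-21.56   8.89   0.03] turn z units 5.09
```

View pics/w4.png

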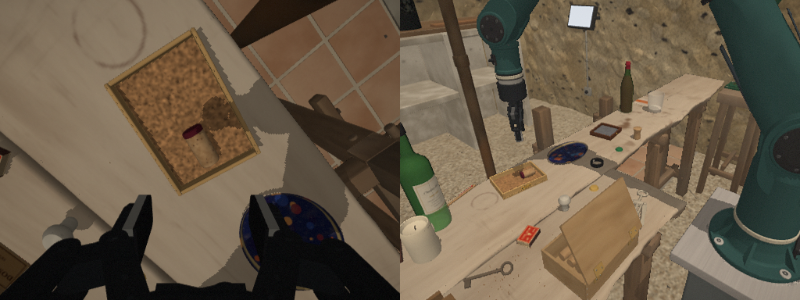

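>>> {"op": "drive_tool", "data": {
  "deltas": [
    [-1,0.4,0,0,0,0,0.7],
    [-1,0.4,0,0,0,0,0.7],
    [-1,0.4,0,0,0,0,0.7],
    [-1,0.4,0,0,0,0,0.7],
    [-1,0.4,0,0,0,0,0.7]
  ]
}}

```text
time_s: 11.9
position: [0.6145, 0.0804, 0.1492]
tcp_rot: [180.0, 0.1, 48.7]
wrist_force: [0.9, -0.8, -0.3]
opening: 0.0597
finger_force: 0.0
```

>>> {"op": "drive_tool", "data": {
  "deltas": [
    [-1,0.4,0,0,0,0,0.7],
    [-1,0.4,0,0,0,0,0.7],
    [-1,0.4,0,0,0,0,0.7],
    [-1,0.4,0,0,0,0,0.7],
    [-1,0.4,0,0,0,0,0.7]
  ]
}}

```text
time_s: 12.4
position: [0.5783, -0.0209, 0.1492]
tcp_rot: [-180.0, 0.1, 48.7]
wrist_force: [-1.2, -0.3, 0.0]
opening: 0.0599
finger_force: 0.0
```

>>> {"op": "drive_tool", "data": {
  "deltas": [
    [-1,0.4,0,0,0,0,0.7],
    [-1,0.4,0,0,0,0,0.7],
    [-1,0.4,0,0,0,0,0.7],
    [-1,0.4,0,0,0,0,0.7],
    [-1,0.4,0,0,0,0,0.7]
  ]
}}

```text
time_s: 12.9
position: [0.5421, -0.1222, 0.1492]
tcp_rot: [-180.0, 0.1, 48.7]
wrist_force: [-0.2, -0.0, -0.2]
opening: 0.0594
finger_force: 0.0
```

>>> {"op": "drive_tool", "data": {
  "deltas": [
    [-1,0.4,0,0,0,0,0.7],
    [-1,0.4,0,0,0,0,0.7],
    [-1,0.4,0,0,0,0,0.7],
    [-1,0.4,0,0,0,0,0.7],
    [-1,0.4,0,0,0,0,0.7]
  ]
}}

```text
time_s: 13.4
position: [0.506, -0.2234, 0.1493]
tcp_rot: [-180.0, 0.1, 48.7]
wrist_force: [0.1, -0.4, -0.3]
opening: 0.0596
finger_force: 0.0
```

>>> {"op": "drive_tool", "data": {
  "deltas": [
    [-0.6,0.4,0,0,0,1,0.7],
    [0,0,0,0,0,1,0.7],
    [0,0,0,0,0,1,0.7],
    [0,0,0,0,0,1,0.7],
    [0,0,0,0,0,1,0.7]
  ]
}}

```text
time_s: 13.9
position: [0.5043, -0.2368, 0.1493]
tcp_rot: [-180.0, 0.1, 18.4]
wrist_force: [-0.6, 0.3, 0.1]
opening: 0.06
finger_force: 0.0
```

>>> {"op": "drive_tool", "data": {
  "deltas": [
    [0,0,0,0,0,0,0.7],
    [0,0,0,0,0,0,0.7],
    [0,0,0,0,0,0,0.7],
    [0,0,0,0,0,0,0.7],
    [0,0,0,0,0,0,0.7]
  ]
}}

```text
time_s: 14.4
position: [0.5064, -0.2352, 0.1493]
tcp_rot: [-180.0, -0.0, 18.8]
wrist_force: [-0.5, -0.4, 0.5]
opening: 0.0598
finger_force: 0.0
```

```bash
python3 - <<'E'
from plant import bot
from h import *
st=bot.get_state(); print(st["position"],st["tcp_rot"],st["opening"],st["time_s"])
w=bot.snapshot("wrist"); pickle.dump((w,st),open("w5.pkl","wb"))
print(proj(w,[.52,-.268,.03]))
cv2.imwrite("pics/w5.png",w["image"][:,:,::-1])
E
```

```text
[ 0.50644014 -0.23524119  0.14928682] [-1.79995764e+02 -7.56412167e-04  1.88285550e+01] 0.05983229332954031 14.4
[299.10757806 186.47558931]
```

View pics/w5.png

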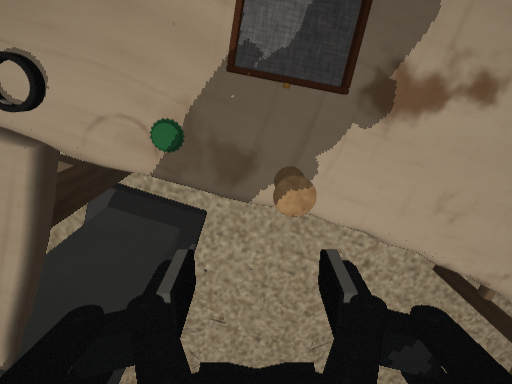

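```bash
python3 - <<'E'
from h import *
w,st=pickle.load(open("w5.pkl","rb"));d=pickle.load(open("d0.pkl","rb"))
hsv=cv2.cvtColor(w["image"],cv2.COLOR_RGB2HSV); g=cv2.GaussianBlur(cv2.cvtColor(w["image"],cv2.COLOR_RGB2GRAY),(3,3),0)[150:250,240:350]
c=cv2.HoughCircles(g,cv2.HOUGH_GRADIENT,1.5,20,param1=60,param2=12,minRadius=18,maxRadius=26); 
c=c[0][0]+[240,150,0]; print(c); h=onplane(w,c[:2],.047); print("head",h.round(4))
t=d["top"]; T=t["image"]; gt=cv2.cvtColor(T,cv2.COLOR_RGB2LAB)[226:256,322:352]; print("pred top px head/foot",proj(t,h).round(1),proj(t,[*h[:2],0]).round(1))
a=pickle.load(open("seg.pkl","rb"))["mush"][0][:,0]; print(a.min(0),a.max(0))
for n,q,z in (("green",(167,135),.006),("stA",(228,71),.018),("stB",(347,93),.018)): print(n,onplane(w,q,z).round(4))
print("green tri",tri([ray(w,(167,135)),ray(t,(293.3,226.3))]), "st tri",tri([ray(w,(228,71)),ray(t,(313,206))]),tri([ray(w,(347,93)),ray(t,(350,214))]))
plan(st,[h[0],h[1],.035])
E
```

```text
[294.75 195.75  21.75]
head [ 0.5158 -0.2637  0.047 ]
pred top px head/foot [336.9 239.8] [333.4 241.8]
[329 231] [344 248]
green [ 0.5205 -0.1476  0.006 ]
stA [ 0.5873 -0.1835  0.018 ]
stB [ 0.6025 -0.2786  0.018 ]
green tri (array([ 0.51922184, -0.14746549,  0.00204064]), np.float64(0.0008662775441717946)) st tri (array([ 0.58814203, -0.18166912,  0.00893151]), np.float64(0.0011461890992240204)) (array([ 6.03911307e-01, -2.83397251e-01,  5.04973305e-04]), np.float64(0.00034853452460672))
shift units [-0.01  1.5   5.71] turn z units None
```

>>> {"op": "drive_tool", "data": {
  "deltas": [
    [0,0.75,0.5,0,0,0,0.7],
    [0,0.75,1,0,0,0,0.7],
    [0,0,1,0,0,0,0.7],
    [0,0,1,0,0,0,0.7],
    [0,0,1,0,0,0,0.7]
  ]
}}

```text
time_s: 14.95
position: [0.5165, -0.265, 0.0577]
tcp_rot: [180.0, 0.0, 18.8]
wrist_force: [-0.0, 0.2, -0.2]
opening: 0.0596
finger_force: 0.0
```

>>> {"op": "drive_tool", "data": {
  "deltas": [
    [0,0,1,0,0,0,0.7],
    [0,0,0.5,0,0,0,0.7],
    [0,0,0,0,0,0,0.7],
    [0,0,0,0,0,0,0],
    [0,0,0,0,0,0,0]
  ]
}}

```text
time_s: 15.45
position: [0.517, -0.264, 0.0302]
tcp_rot: [179.9, -0.1, 18.8]
wrist_force: [-3.1, 1.6, 15.6]
opening: 0.0323
finger_force: 59.2
```

>>> {"op": "drive_tool", "data": {
  "deltas": [
    [0,0,0,0,0,0,0],
    [0,0,0,0,0,0,0],
    [0,0,-0.3,0,0,0,0],
    [0,0,-0.7,0,0,0,0],
    [0,0,-1,0,0,0,0]
  ]
}}

```text
time_s: 15.95
position: [0.5155, -0.2631, 0.0697]
tcp_rot: [-179.9, 0.1, 18.8]
wrist_force: [-0.2, -0.2, 0.5]
opening: 0.032
finger_force: 59.5
```

>>> {"op": "drive_tool", "data": {
  "deltas": [
    [0,0,-1,0,0,0,0],
    [0,0,-1,0,0,0,0],
    [0,0,-1,0,0,0,0],
    [0,0,-0.5,0,0,0,0],
    [0,0,0,0,0,0,0]
  ]
}}

```text
time_s: 16.45
position: [0.5172, -0.264, 0.1413]
tcp_rot: [179.9, -0.2, 18.8]
wrist_force: [-0.0, 0.6, -0.8]
opening: 0.0318
finger_force: 59.5
```

```bash
python3 - <<'E'
from plant import bot
from h import *
st=bot.get_state(); print(st["position"],st["tcp_rot"],st["opening"],st["finger_force"])
# cork tray centre (.659,.219), y axis 79deg ; local y +35
plan(st,[.659+.0067,.219+.034,.15])
cv2.imwrite("pics/w6.png",bot.snapshot("wrist")["image"][:,:,::-1])
E
```

```text
[ 0.51722313 -0.26398812  0.14132914] [ 1.79853120e+02 -1.58321867e-01  1.87957354e+01] 0.031797755819171804 59.47332397685386
shift units [ 15.36 -22.08  -0.45] turn z units None
```

View pics/w6.png

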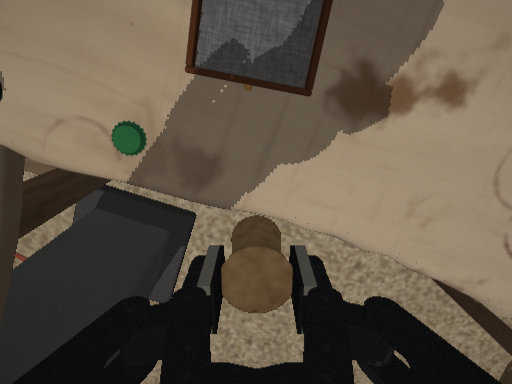

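>>> {"op": "drive_tool", "data": {
  "deltas": [
    [0.7,-1,0,0,0,0,0],
    [0.7,-1,0,0,0,0,0],
    [0.7,-1,0,0,0,0,0],
    [0.7,-1,0,0,0,0,0],
    [0.7,-1,0,0,0,0,0]
  ]
}}

```text
time_s: 17.0
position: [0.5495, -0.1451, 0.138]
tcp_rot: [-179.9, 0.1, 18.8]
wrist_force: [-0.1, -0.1, 0.2]
opening: 0.032
finger_force: 59.5
```

>>> {"op": "drive_tool", "data": {
  "deltas": [
    [0.7,-1,0,0,0,0,0],
    [0.7,-1,0,0,0,0,0],
    [0.7,-1,0,0,0,0,0],
    [0.7,-1,0,0,0,0,0],
    [0.7,-1,0,0,0,0,0]
  ]
}}

```text
time_s: 17.5
position: [0.5835, -0.028, 0.1379]
tcp_rot: [-180.0, 0.1, 18.8]
wrist_force: [0.0, 0.5, -0.3]
opening: 0.032
finger_force: 59.5
```

>>> {"op": "drive_tool", "data": {
  "deltas": [
    [0.7,-1,0,0,0,0,0],
    [0.7,-1,0,0,0,0,0],
    [0.7,-1,0,0,0,0,0],
    [0.7,-1,0,0,0,0,0],
    [0.7,-1,0,0,0,0,0]
  ]
}}

```text
time_s: 18.0
position: [0.6175, 0.089, 0.1378]
tcp_rot: [-180.0, 0.2, 18.8]
wrist_force: [-0.1, -0.7, -1.0]
opening: 0.0319
finger_force: 59.5
```

>>> {"op": "drive_tool", "data": {
  "deltas": [
    [0.7,-1,0,0,0,0,0],
    [0.7,-1,0,0,0,0,0],
    [0.7,-1,0,0,0,0,0],
    [0.7,-1,0,0,0,0,0],
    [0.7,-1,0,0,0,0,0]
  ]
}}

```text
time_s: 18.5
position: [0.6515, 0.2061, 0.1376]
tcp_rot: [180.0, 0.2, 18.8]
wrist_force: [0.5, 0.8, -0.7]
opening: 0.0315
finger_force: 59.5
```

>>> {"op": "drive_tool", "data": {
  "deltas": [
    [0.7,-1,0,0,0,0,0],
    [0.7,-1,0,0,0,0,0],
    [0,0,0,0,0,-1,0],
    [0,0,1,0,0,-1,0],
    [0,0,1,0,0,-1,0]
  ]
}}

```text
time_s: 19.0
position: [0.6655, 0.2526, 0.0978]
tcp_rot: [-180.0, 0.1, 37.1]
wrist_force: [-0.0, -0.5, 0.0]
opening: 0.0321
finger_force: 59.5
```

```bash
python3 - <<'E'
from plant import bot
from h import *
st=bot.get_state(); print(st["position"],st["tcp_rot"],st["opening"],st["finger_force"])
plan(st,[.659+.0067,.219+.034,.038])
E
```

```text
[0.66552834 0.25264333 0.09784161] [-1.79992358e+02  5.02437566e-02  3.70978326e+01] 0.032125860609561505 59.47671978967264
shift units [ 0.02 -0.01  2.99] turn z units None
```

>>> {"op": "drive_tool", "data": {
  "deltas": [
    [0,0,1,0,0,-1,0],
    [0,0,1,0,0,-1,0],
    [0,0,0.6,0,0,-1,0],
    [0,0,0.3,0,0,0,0],
    [0,0,0.1,0,0,0,0]
  ]
}}

```text
time_s: 19.5
position: [0.6649, 0.2518, 0.0376]
tcp_rot: [-179.9, 0.1, 54.7]
wrist_force: [0.2, -0.4, -0.3]
opening: 0.0322
finger_force: 59.5
```

>>> {"op": "drive_tool", "data": {
  "deltas": [
    [0,0,0,0,0,0,0],
    [0,0,0,0,0,0,0.6],
    [0,0,0,0,0,0,0.6],
    [0,0,0,0,0,0,0.6],
    [0,0,-0.5,0,0,0,0.6]
  ]
}}

```text
time_s: 20.0
position: [0.665, 0.2519, 0.0487]
tcp_rot: [-179.9, 0.1, 54.8]
wrist_force: [-0.8, 0.7, 0.1]
opening: 0.0518
finger_force: 0.0
```

>>> {"op": "drive_tool", "data": {
  "deltas": [
    [0,0,-1,0,0,0,0.6],
    [0,0,-1,0,0,0,0.6],
    [0,0,-1,0,0,0,0.6],
    [0,0,-1,0,0,0,0.6],
    [0,0,-1,0,0,0,0.6]
  ]
}}

```text
time_s: 20.5
position: [0.6661, 0.2524, 0.1512]
tcp_rot: [180.0, -0.0, 54.8]
wrist_force: [0.3, 0.1, 0.4]
opening: 0.0513
finger_force: 0.0
```

```bash
python3 - <<'E'
from plant import bot
from h import *
st=bot.get_state(); print(st["position"],st["tcp_rot"],st["opening"],st["finger_force"])
plan(st,[.5,-.147,.12],0)
w=bot.snapshot("wrist");s=bot.snapshot("scene")
cv2.imwrite("pics/w7.png",np.hstack([cv2.resize(w["image"],(400,300)),cv2.resize(s["image"][150:342,60:316],(400,300))])[:,:,::-1])
E
```

```text
[0.66606564 0.252359   0.15118593] [ 1.79970624e+02 -4.63638936e-02  5.47988155e+01] 0.05133445855519118 0.0
shift units [-21.1    4.72   1.54] turn z units 9.13
```

View pics/w7.png

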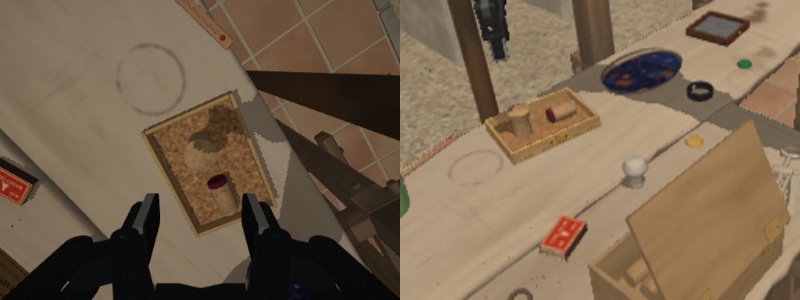

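>>> {"op": "drive_tool", "data": {
  "deltas": [
    [-1,0.3,0,0,0,0,0.6],
    [-1,0.3,0,0,0,0,0.6],
    [-1,0.3,0,0,0,0,0.6],
    [-1,0.3,0,0,0,0,0.6],
    [-1,0.3,0,0,0,0,0.6]
  ]
}}

```text
time_s: 21.1
position: [0.6322, 0.1517, 0.1491]
tcp_rot: [-180.0, 0.0, 54.8]
wrist_force: [0.3, 0.5, 0.4]
opening: 0.0513
finger_force: 0.0
```

>>> {"op": "drive_tool", "data": {
  "deltas": [
    [-1,0.3,0,0,0,0,0.6],
    [-1,0.3,0,0,0,0,0.6],
    [-1,0.3,0,0,0,0,0.6],
    [-1,0.3,0,0,0,0,0.6],
    [-1,0.3,0,0,0,0,0.6]
  ]
}}

```text
time_s: 21.6
position: [0.5991, 0.0526, 0.1494]
tcp_rot: [180.0, -0.0, 54.8]
wrist_force: [0.1, -0.0, 0.1]
opening: 0.0513
finger_force: 0.0
```

>>> {"op": "drive_tool", "data": {
  "deltas": [
    [-1,0.3,0,0,0,0,0.6],
    [-1,0.3,0,0,0,0,0.6],
    [-1,0.3,0,0,0,0,0.6],
    [-1,0.3,0,0,0,0,0.6],
    [-1,0.3,0,0,0,0,0.6]
  ]
}}

```text
time_s: 22.1
position: [0.5659, -0.0463, 0.1494]
tcp_rot: [180.0, -0.0, 54.8]
wrist_force: [0.2, -0.2, -0.6]
opening: 0.0512
finger_force: 0.0
```

>>> {"op": "drive_tool", "data": {
  "deltas": [
    [-1,0.2,0,0,0,0,0.6],
    [-1,0.2,0,0,0,0,0.6],
    [-1,0.2,0,0,0,0,0.6],
    [-1,0.2,0,0,0,0,0.6],
    [-1,0.2,0,0,0,-1,0.6]
  ]
}}

```text
time_s: 22.6
position: [0.5245, -0.1393, 0.1495]
tcp_rot: [180.0, 0.0, 60.9]
wrist_force: [0.1, 0.1, 0.3]
opening: 0.0511
finger_force: 0.0
```

>>> {"op": "drive_tool", "data": {
  "deltas": [
    [0,0,0.3,0,0,-1,0.6],
    [0,0,0.3,0,0,-1,0.6],
    [0,0,0.3,0,0,-1,0.6],
    [0,0,0.3,0,0,-1,0.6],
    [0,0,0,0,0,-0.9,0.6]
  ]
}}

```text
time_s: 23.1
position: [0.5242, -0.1387, 0.1247]
tcp_rot: [-179.9, -0.0, 90.4]
wrist_force: [0.2, -0.4, -0.1]
opening: 0.0514
finger_force: 0.0
```

>>> {"op": "drive_tool", "data": {
  "deltas": [
    [0,0,0,0,0,0,0.6],
    [0,0,0,0,0,0,0.6],
    [0,0,0,0,0,0,0.6],
    [0,0,0,0,0,0,0.6],
    [0,0,0,0,0,0,0.6]
  ]
}}

```text
time_s: 23.6
position: [0.5254, -0.138, 0.1255]
tcp_rot: [180.0, 0.0, 90.2]
wrist_force: [0.0, -0.4, 0.2]
opening: 0.051
finger_force: 0.0
```

```bash
cat >> h.py <<'E'
def hsvblob(img,lo,hi):
    m=cv2.inRange(cv2.cvtColor(img,cv2.COLOR_RGB2HSV),np.array(lo),np.array(hi))
    cs,_=cv2.findContours(m,cv2.RETR_EXTERNAL,cv2.CHAIN_APPROX_NONE)
    cs=sorted(cs,key=cv2.contourArea)[::-1][:3]
    return [(np.round(cv2.minAreaRect(c)[0],1),np.round(cv2.minAreaRect(c)[1],1),cv2.contourArea(c)) for c in cs]
E
python3 - <<'E'
from plant import bot
from h import *
st=bot.get_state(); print(st["position"],st["tcp_rot"],st["opening"],st["time_s"])
w=bot.snapshot("wrist"); pickle.dump((w,st),open("w8.pkl","wb")); cv2.imwrite("pics/w8.png",w["image"][:,:,::-1])
w5,_=pickle.load(open("w5.pkl","rb"))
b5=hsvblob(w5["image"],(50,90,40),(90,255,255)); b8=hsvblob(w["image"],(50,90,40),(90,255,255)); print(b5,b8,proj(w,[.52,-.147,.005]))
print(onplane(w5,b5[0][0],.006),onplane(w,b8[0][0],.006),tri([ray(w5,b5[0][0]),ray(w,b8[0][0])]))
p=onplane(w,b8[0][0],.006); plan(st,[p[0],p[1],.02],90)
E
```

```text
[ 0.52541697 -0.13795003  0.12545827] [1.79981958e+02 1.27149418e-02 9.01872800e+01] 0.051028009439150965 23.6
[(array([166.7, 135.2]), array([34.4, 31.3]), 790.5)] [(array([249.5, 195.5]), array([31., 33.]), 781.0)] [250.42272334 199.28905464]
[ 0.52029171 -0.14737071  0.006     ] [ 0.51924062 -0.14326132  0.006     ] (array([ 0.51889372, -0.14574611, -0.0012377 ]), np.float64(0.00020590945994245914))
shift units [-0.26 -0.31  5.27] turn z units 0.03
```

>>> {"op": "drive_tool", "data": {
  "deltas": [
    [-0.35,-0.3,1,0,0,0,0.5],
    [0,0,1,0,0,0,0.5],
    [0,0,1,0,0,0,0.5],
    [0,0,1,0,0,0,0.5],
    [0,0,1,0,0,0,0.5]
  ]
}}

```text
time_s: 24.15
position: [0.5196, -0.145, 0.0246]
tcp_rot: [180.0, 0.0, 90.2]
wrist_force: [-0.6, 0.2, -0.3]
opening: 0.0423
finger_force: 0.0
```

>>> {"op": "drive_tool", "data": {
  "deltas": [
    [0,0,0.6,0,0,0,0.5],
    [0,0,0.2,0,0,0,0.5],
    [0,0,0.1,0,0,0,0.5],
    [0,0,0.1,0,0,0,0.5],
    [0,0,0,0,0,0,0.5]
  ]
}}

```text
time_s: 24.65
position: [0.5198, -0.1451, 0.0058]
tcp_rot: [179.9, 0.0, 90.2]
wrist_force: [-0.2, -0.3, 0.6]
opening: 0.0426
finger_force: 0.0
```

```bash
python3 - <<'E'
from plant import bot
from h import *
w=bot.snapshot("wrist"); pickle.dump((w,bot.get_state()),open("w9.pkl","wb")); cv2.imwrite("pics/w9.png",np.hstack([cv2.resize(w["image"][200:384,180:340],(480,552),interpolation=cv2.INTER_CUBIC)])[:,:,::-1])
E
```

```text
(no output)
```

View pics/w9.png

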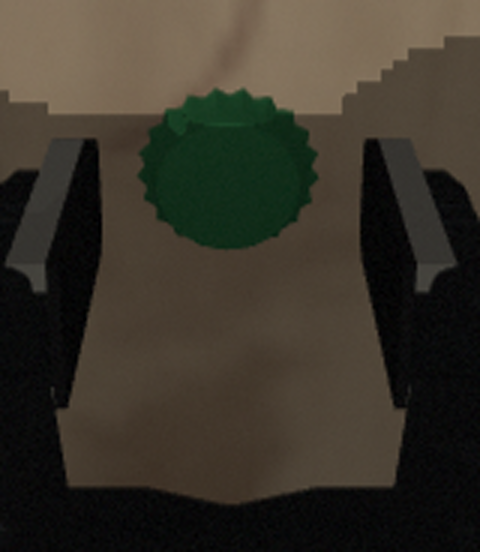

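```bash
python3 - <<'E'
from h import *
w,st=pickle.load(open("w9.pkl","rb")); p=st["position"]; R=Rn.from_euler("xyz",st["tcp_rot"],degrees=True)
for z in (-.01,-.005,0): print("tip at",z,[proj(w,p+R.apply([.011,s*.0213,z])).round(1) for s in(-1,1)])
b=hsvblob(w["image"][:,200:300],(50,90,20),(90,255,255)); q=b[0][0]+[200,0]; print(b,q)
c=onplane(w,q,.004); print(c,R.inv().apply(c-p)/.02,p)
E
```

```text
tip at -0.01 [array([210. , 251.5]), array([304. , 251.6])]
tip at -0.005 [array([211.5, 246.3]), array([302.6, 246.5])]
tip at 0 [array([212.9, 241.5]), array([301.2, 241.7])]
[(array([ 55.9, 255.7]), array([56.1, 54.4]), 2258.5)] [255.9 255.7]
[ 0.51920731 -0.1427695   0.004     ] [ 0.11700764 -0.02684451  0.0921928 ] [ 0.51975037 -0.1451074   0.00584491]
```

>>> {"op": "drive_tool", "data": {
  "deltas": [
    [0.1,0,0.1,0,0,0,0.5],
    [0,0,0.1,0,0,0,0.5],
    [0,0,0.1,0,0,0,0.45],
    [0,0,0,0,0,0,0.45],
    [0,0,0,0,0,0,0.45]
  ]
}}

```text
time_s: 25.2
position: [0.5192, -0.143, -0.0008]
tcp_rot: [-180.0, 0.0, 90.2]
wrist_force: [-0.6, 0.7, -0.6]
opening: 0.0384
finger_force: 0.0
```

>>> {"op": "drive_tool", "data": {
  "deltas": [
    [0,0,0,0,0,0,0.4],
    [0,0,0,0,0,0,0.2],
    [0,0,0,0,0,0,0],
    [0,0,0,0,0,0,0],
    [0,0,0,0,0,0,0]
  ]
}}

```text
time_s: 25.7
position: [0.5198, -0.1431, 0.0001]
tcp_rot: [179.9, 0.0, 90.2]
wrist_force: [-0.8, 0.3, 7.2]
opening: 0.0272
finger_force: 58.8
```

>>> {"op": "drive_tool", "data": {
  "deltas": [
    [0,0,-0.3,0,0,0,0],
    [0,0,-0.7,0,0,0,0],
    [0,0,-1,0,0,0,0],
    [0,0,-1,0,0,0,0],
    [0,0,-1,0,0,0,0]
  ]
}}

```text
time_s: 26.2
position: [0.5192, -0.1431, 0.0809]
tcp_rot: [180.0, 0.0, 90.2]
wrist_force: [1.1, -0.1, 0.3]
opening: 0.0268
finger_force: 58.6
```

>>> {"op": "drive_tool", "data": {
  "deltas": [
    [0.5,0.9,-1,0,0,0,0],
    [0.6,1,-1,0,0,0,0],
    [0.6,1,0,0,0,0,0],
    [0.6,1,0,0,0,0,0],
    [0.6,1,0,0,0,0,0]
  ]
}}

```text
time_s: 26.7
position: [0.6176, -0.0844, 0.1206]
tcp_rot: [180.0, 0.0, 90.2]
wrist_force: [-1.0, -0.1, -0.0]
opening: 0.0267
finger_force: 58.6
```

>>> {"op": "drive_tool", "data": {
  "deltas": [
    [0.6,1,0,0,0,0,0],
    [0.6,0.8,0,0,0,0,0],
    [0.6,0,0,0,0,0,0],
    [0,0,0,0,0,0,0],
    [0,0,0,0,0,0,0]
  ]
}}

```text
time_s: 27.2
position: [0.6514, -0.0487, 0.1194]
tcp_rot: [-179.9, 0.0, 90.2]
wrist_force: [-0.5, 0.1, 0.1]
opening: 0.027
finger_force: 58.7
```

```bash
python3 - <<'E'
from plant import bot
from h import *
w=bot.snapshot("wrist"); st=bot.get_state(); pickle.dump((w,st),open("w10.pkl","wb")); print(st["position"],st["tcp_rot"],st["opening"],st["finger_force"])
v=w["image"].copy(); hs=cv2.cvtColor(v,cv2.COLOR_RGB2LAB); m=(hs[...,2]<122).astype(np.uint8)
cs,_=cv2.findContours(m,cv2.RETR_EXTERNAL,cv2.CHAIN_APPROX_NONE); cs=[c for c in cs if cv2.contourArea(c)>300]
cv2.drawContours(v,cs,-1,(0,255,255),1)
for p in ([.652,-.002,.002],[.652,-.025,.002],[.652,.08,.01],[.59,0,.01],[.715,0,.01]): cv2.circle(v,tuple(int(q) for q in proj(w,p)),3,(255,0,255),-1); print(proj(w,p))
cv2.imwrite("pics/w10.png",v[:,:,::-1])
E
```

```text
[ 0.65145923 -0.04954078  0.11925168] [-1.79895514e+02  6.35938337e-02  9.01817402e+01] 0.026618030768241933 58.66176462128351
[258.20451587 133.83491632]
[257.99943363 162.37312049]
[259.10071138  15.07242179]
[177.25209538 132.13304057]
[340.56995673 133.10754881]
```

View pics/w10.png

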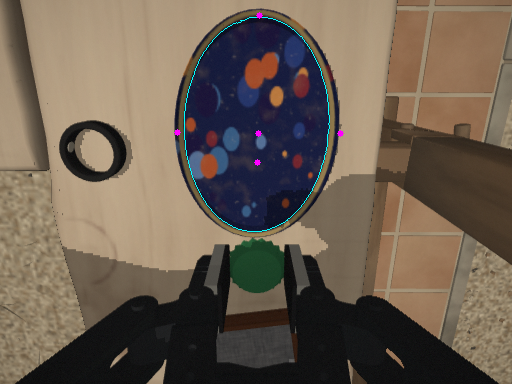

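```bash
python3 - <<'E'
from h import *
w,st=pickle.load(open("w10.pkl","rb"))
a,b=onplane(w,(258,9),.012),onplane(w,(258,237),.010); l,r=onplane(w,(175,132),.01),onplane(w,(341,132),.01)
print(a,b,(a+b)/2,a-b,(l+r)/2,r-l)
cx,cy=(l[0]+r[0])/2,(a[1]+b[1])/2; plan(st,[cx,cy-.023,.004])
E
```

```text
[0.65121596 0.08328337 0.012     ] [ 0.65242748 -0.08794611  0.01      ] [ 0.65182172 -0.00233137  0.011     ] [-0.00121153  0.17122948  0.002     ] [6.51768987e-01 4.65401576e-04 1.00000000e-02] [0.12697253 0.00074956 0.        ]
shift units [1.22 0.03 5.76] turn z units None
```

>>> {"op": "drive_tool", "data": {
  "deltas": [
    [0.6,0,0.5,0,0,0,0],
    [0.6,0,1,0,0,0,0],
    [0,0,1,0,0,0,0],
    [0,0,1,0,0,0,0],
    [0,0,1,0,0,0,0]
  ]
}}

```text
time_s: 27.75
position: [0.652, -0.0241, 0.0279]
tcp_rot: [-179.9, -0.0, 90.2]
wrist_force: [-0.1, 0.1, 0.0]
opening: 0.0266
finger_force: 58.7
```

>>> {"op": "drive_tool", "data": {
  "deltas": [
    [0,0,0.8,0,0,0,0],
    [0,0,0.3,0,0,0,0],
    [0,0,0.1,0,0,0,0],
    [0,0,0.1,0,0,0,0],
    [0,0,0.05,0,0,0,0]
  ]
}}

```text
time_s: 28.25
position: [0.6535, -0.0244, 0.0029]
tcp_rot: [179.9, -0.0, 90.2]
wrist_force: [-0.3, -0.8, -0.4]
opening: 0.0267
finger_force: 58.7
```

>>> {"op": "drive_tool", "data": {
  "deltas": [
    [0,0,0,0,0,0,0],
    [0,0,0,0,0,0,0.5],
    [0,0,0,0,0,0,0.5],
    [0,0,0,0,0,0,0.5],
    [0,0,-0.2,0,0,0,0.5]
  ]
}}

```text
time_s: 28.75
position: [0.6525, -0.0246, 0.0061]
tcp_rot: [-180.0, 0.0, 90.2]
wrist_force: [-1.0, -0.7, 0.4]
opening: 0.043
finger_force: 0.0
```

>>> {"op": "drive_tool", "data": {
  "deltas": [
    [0,0,-1,0,0,0,0.5],
    [0,0,-1,0,0,0,0.5],
    [0,0,-1,0,0,0,0.5],
    [0,0,-1,0,0,0,0.5],
    [0,0,-1,0,0,0,0.5]
  ]
}}

```text
time_s: 29.25
position: [0.6528, -0.0245, 0.1074]
tcp_rot: [180.0, 0.0, 90.2]
wrist_force: [-0.5, -0.1, -0.8]
opening: 0.043
finger_force: 0.0
```

```bash
python3 - <<'E'
from plant import bot
from h import *
w=bot.snapshot("wrist"); st=bot.get_state(); pickle.dump((w,st),open("w11.pkl","wb")); print(st["position"],st["tcp_rot"],st["opening"])
b=hsvblob(w["image"],(50,90,30),(90,255,255)); print(b,onplane(w,b[0][0],.008))
w3,_=pickle.load(open("w3.pkl","rb"));b3=hsvblob(w3["image"],(15,110,90),(32,255,255))
bg=hsvblob(w["image"],(15,110,90),(32,255,255));print(b3,bg)
plan(st,[.4436,.094,.12],90)
cv2.imwrite("pics/w11.png",w["image"][:,:,::-1])
E
```

```text
[ 0.65506864 -0.0243126   0.11076031] [ 1.79674830e+02 -4.81589209e-04  9.01983345e+01] 0.04257219920732091
[(array([257.3, 197.6]), array([37.6, 35.1]), 975.0)] [ 0.65315945 -0.02488407  0.008     ]
[(array([259. ,  94.5]), array([142., 189.]), 17413.0), (array([179.4, 100.4]), array([202.1,   6.7]), 1104.5), (array([334.2,  87.5]), array([  7.3, 175.6]), 982.5)] [(array([253.5, 157.5]), array([221., 157.]), 1512.5), (array([390.1, 128.6]), array([ 7.7, 15.3]), 35.0), (array([379.5, 216. ]), array([ 7., 10.]), 18.0)]
shift units [  5.95 -10.55  -0.52] turn z units 0.03
```

>>> {"op": "drive_tool", "data": {
  "deltas": [
    [0.5,-1,0,0,0,0,0.5],
    [0.5,-1,0,0,0,0,0.5],
    [0.5,-1,0,0,0,0,0.5],
    [0.5,-1,0,0,0,0,0.5],
    [0.5,-1,0,0,0,0,0.5]
  ]
}}

```text
time_s: 29.8
position: [0.5519, 0.0255, 0.1064]
tcp_rot: [180.0, -0.0, 90.2]
wrist_force: [-0.0, 0.6, 0.9]
opening: 0.0426
finger_force: 0.0
```

>>> {"op": "drive_tool", "data": {
  "deltas": [
    [0.5,-1,0,0,0,0,0.5],
    [0.5,-1,0,0,0,0,0.5],
    [0.5,-1,0,0,0,0,0.5],
    [0.5,-1,0,0,0,0,0.5],
    [0.5,-1,0,0,0,0,0.5]
  ]
}}

```text
time_s: 30.3
position: [0.4519, 0.0752, 0.1064]
tcp_rot: [180.0, -0.0, 90.2]
wrist_force: [0.5, 0.5, 0.3]
opening: 0.043
finger_force: 0.0
```

>>> {"op": "drive_tool", "data": {
  "deltas": [
    [0.5,-0.5,0,0,0,0,0.5],
    [0,0,0,0,0,0,0.5],
    [0,0,0,0,0,0,0.5],
    [0,0,0,0,0,0,0.5],
    [0,0,0,0,0,0,0.5]
  ]
}}

```text
time_s: 30.8
position: [0.4437, 0.0843, 0.1063]
tcp_rot: [180.0, -0.0, 90.1]
wrist_force: [0.7, -0.6, 0.2]
opening: 0.0429
finger_force: 0.0
```

```bash
python3 - <<'E'
from plant import bot
from h import *
w=bot.snapshot("wrist"); st=bot.get_state(); pickle.dump((w,st),open("w12.pkl","wb")); print(st["position"],st["tcp_rot"],st["opening"],st["qpos"])
e=proj(w,[.444,.094,.006]); x,y=e.astype(int); print(e)
sub=np.ascontiguousarray(w["image"][y-40:y+40,x-40:x+40]); b=hsvblob(sub,(15,140,70),(32,255,255)); q=b[0][0]+[x-40,y-40]; print(b,q)
c=onplane(w,q,.006); print(c); w3,_=pickle.load(open("w3.pkl","rb")); print(tri([ray(w,q),ray(w3,(47.5,290.5))]))
plan(st,[c[0],c[1],-.001],90)
cv2.imwrite("pics/w12.png",w["image"][:,:,::-1])
E
```

```text
[0.44340325 0.08428371 0.10624505] [ 1.79967797e+02 -1.75832679e-03  9.01225132e+01] 0.042491955354296014 [ -2.0720676   28.02082596 -18.80470724 131.52413475  22.52058383
  23.31363843 -39.52157107]
[257.19001281 184.98187076]
[(array([39.6, 38.7]), array([33.8, 36.7]), 918.5)] [256.6 182.7]
[0.4435352  0.09584227 0.006     ]
(array([0.44356312, 0.09551671, 0.0052483 ]), np.float64(0.00010755132491564712))
shift units [0.58 0.   5.36] turn z units 0.02
```

>>> {"op": "drive_tool", "data": {
  "deltas": [
    [0.58,0,1,0,0,0,0.5],
    [0,0,1,0,0,0,0.5],
    [0,0,1,0,0,0,0.5],
    [0,0,1,0,0,0,0.5],
    [0,0,0.8,0,0,0,0.5]
  ]
}}

```text
time_s: 31.35
position: [0.443, 0.0961, 0.0092]
tcp_rot: [-180.0, 0.0, 90.2]
wrist_force: [0.0, -0.2, 0.0]
opening: 0.0427
finger_force: 0.0
```

>>> {"op": "drive_tool", "data": {
  "deltas": [
    [0,0,0.3,0,0,0,0.5],
    [0,0,0.15,0,0,0,0.45],
    [0,0,0.1,0,0,0,0.45],
    [0,0,0,0,0,0,0.45],
    [0,0,0,0,0,0,0.45]
  ]
}}

```text
time_s: 31.85
position: [0.4429, 0.0964, -0.0002]
tcp_rot: [179.9, -0.0, 90.2]
wrist_force: [-0.7, -0.6, -0.3]
opening: 0.0383
finger_force: 0.0
```

>>> {"op": "drive_tool", "data": {
  "deltas": [
    [0,0,0,0,0,0,0.4],
    [0,0,0,0,0,0,0.2],
    [0,0,0,0,0,0,0],
    [0,0,0,0,0,0,0],
    [0,0,0,0,0,0,0]
  ]
}}

```text
time_s: 32.35
position: [0.4429, 0.0963, 0.0001]
tcp_rot: [179.9, -0.0, 90.2]
wrist_force: [-1.5, -0.4, 6.8]
opening: 0.0267
finger_force: 56.2
```

>>> {"op": "drive_tool", "data": {
  "deltas": [
    [0,0,-0.3,0,0,0,0],
    [0,0,-0.7,0,0,0,0],
    [0,0,-1,0,0,0,0],
    [0,0,-1,0,0,0,0],
    [0,0,-1,0,0,0,0]
  ]
}}

```text
time_s: 32.85
position: [0.4422, 0.0961, 0.0804]
tcp_rot: [-180.0, 0.0, 90.2]
wrist_force: [0.1, 0.5, -0.2]
opening: 0.0268
finger_force: 56.4
```

```bash
python3 - <<'E'
from plant import bot
from h import *
st=bot.get_state(); print(st["position"],st["opening"],st["finger_force"])
plan(st,[.653,.021,.002],90)
E
```

```text
[0.44218962 0.09611676 0.0804033 ] 0.026811840135373483 56.36106581107015
shift units [-3.79 10.53  3.92] turn z units 0.03
```

>>> {"op": "drive_tool", "data": {
  "deltas": [
    [-0.4,1,0,0,0,0,0],
    [-0.4,1,0,0,0,0,0],
    [-0.4,1,0,0,0,0,0],
    [-0.4,1,0,0,0,0,0],
    [-0.4,1,0,0,0,0,0]
  ]
}}

```text
time_s: 33.35
position: [0.5431, 0.056, 0.0797]
tcp_rot: [-180.0, 0.0, 90.2]
wrist_force: [-0.6, 0.6, -1.1]
opening: 0.0267
finger_force: 56.4
```

>>> {"op": "drive_tool", "data": {
  "deltas": [
    [-0.4,1,0,0,0,0,0],
    [-0.4,1,0,0,0,0,0],
    [-0.4,1,0,0,0,0,0],
    [-0.4,1,0,0,0,0,0],
    [-0.2,1,0,0,0,0,0]
  ]
}}

```text
time_s: 33.85
position: [0.643, 0.0194, 0.0795]
tcp_rot: [-180.0, 0.0, 90.1]
wrist_force: [-0.2, 0.0, -0.2]
opening: 0.0268
finger_force: 56.4
```

>>> {"op": "drive_tool", "data": {
  "deltas": [
    [0,0.5,0.5,0,0,0,0],
    [0,0,1,0,0,0,0],
    [0,0,1,0,0,0,0],
    [0,0,0.8,0,0,0,0],
    [0,0,0.2,0,0,0,0]
  ]
}}

```text
time_s: 34.35
position: [0.6504, 0.0212, 0.0069]
tcp_rot: [-179.7, 0.0, 90.2]
wrist_force: [-0.6, -0.4, 0.7]
opening: 0.0265
finger_force: 56.4
```

>>> {"op": "drive_tool", "data": {
  "deltas": [
    [0,0,0.2,0,0,0,0],
    [0,0,0.1,0,0,0,0],
    [0,0,0.05,0,0,0,0],
    [0,0,0,0,0,0,0],
    [0,0,0,0,0,0,0]
  ]
}}

```text
time_s: 34.85
position: [0.6531, 0.0211, 0.0029]
tcp_rot: [179.9, -0.0, 90.2]
wrist_force: [-0.3, -0.7, -0.1]
opening: 0.0269
finger_force: 56.4
```

>>> {"op": "drive_tool", "data": {
  "deltas": [
    [0,0,0,0,0,0,0.5],
    [0,0,0,0,0,0,0.5],
    [0,0,0,0,0,0,0.5],
    [0,0,-0.2,0,0,0,0.5],
    [0,0,-1,0,0,0,0.5]
  ]
}}

```text
time_s: 35.35
position: [0.6509, 0.0208, 0.0248]
tcp_rot: [-179.7, 0.0, 90.2]
wrist_force: [0.1, 0.1, 1.0]
opening: 0.0424
finger_force: 0.0
```

>>> {"op": "drive_tool", "data": {
  "deltas": [
    [0,0,-1,0,0,0,0.7],
    [0,0,-1,0,0,0,0.7],
    [0,0,-1,0,0,0,0.7],
    [0,0,-1,0,0,0,0.7],
    [0,0,-1,0,0,0,0.7]
  ]
}}

```text
time_s: 35.85
position: [0.6526, 0.0211, 0.1274]
tcp_rot: [180.0, 0.0, 90.2]
wrist_force: [0.1, 0.2, -0.1]
opening: 0.06
finger_force: 0.0
```

```bash
python3 - <<'E'
from plant import bot
from h import *
w=bot.snapshot("wrist"); st=bot.get_state(); pickle.dump((w,st),open("w13.pkl","wb")); print(st["position"],st["tcp_rot"],st["opening"])
b=hsvblob(w["image"],(50,90,30),(90,255,255)); print(b,onplane(w,b[0][0],.008))
x,y=proj(w,[.653,.021,.008]).astype(int)
b=hsvblob(np.ascontiguousarray(w["image"][y-30:y+30,x-30:x+30]),(15,140,60),(32,255,255)); print(b,onplane(w,b[0][0]+[x-30,y-30],.008))
d=pickle.load(open("d0.pkl","rb")); 
plan(st,[.463,.15,.17],90)
cv2.imwrite("pics/w13.png",w["image"][:,:,::-1])
E
```

```text
[0.65488424 0.02144226 0.13085011] [ 1.79666040e+02 -2.07093588e-02  9.01987095e+01] 0.05993038447808545
[(array([257., 238.]), array([30., 32.]), 730.5)] [ 0.65298234 -0.02388059  0.008     ]
[(array([30.3, 31.6]), array([33.4, 32.3]), 806.5), (array([44., 17.]), array([0., 0.]), 0.0)] [0.65299385 0.02014499 0.008     ]
shift units [ 6.46 -9.56 -2.01] turn z units 0.03
```

>>> {"op": "drive_tool", "data": {
  "deltas": [
    [0.7,-1,-0.2,0,0,0,0.7],
    [0.7,-1,-0.2,0,0,0,0.7],
    [0.7,-1,-0.2,0,0,0,0.7],
    [0.7,-1,-0.2,0,0,0,0.7],
    [0.7,-1,-0.2,0,0,0,0.7]
  ]
}}

```text
time_s: 36.4
position: [0.5515, 0.0912, 0.1464]
tcp_rot: [-180.0, -0.0, 90.2]
wrist_force: [0.1, -0.4, 0.3]
opening: 0.0593
finger_force: 0.0
```

>>> {"op": "drive_tool", "data": {
  "deltas": [
    [0.7,-1,0,0,0,0,0.7],
    [0.7,-1,0,0,0,0,0.7],
    [0.7,-1,0,0,0,0,0.7],
    [0.7,-1,0,0,0,0,0.7],
    [0.7,-0.6,0,0,0,0,0.7]
  ]
}}

```text
time_s: 36.9
position: [0.4582, 0.1606, 0.1463]
tcp_rot: [-179.9, 0.0, 90.2]
wrist_force: [-0.2, 0.6, 1.0]
opening: 0.0595
finger_force: 0.0
```

>>> {"op": "drive_tool", "data": {
  "deltas": [
    [0,0,0,0,0,0,0.7],
    [0,0,0,0,0,0,0.7],
    [0,0,0,0,0,0,0.7],
    [0,0,0,0,0,0,0.7],
    [0,0,0,0,0,0,0.7]
  ]
}}

```text
time_s: 37.4
position: [0.4608, 0.1597, 0.1462]
tcp_rot: [180.0, 0.0, 90.1]
wrist_force: [0.1, -0.2, 0.3]
opening: 0.0596
finger_force: 0.0
```

```bash
python3 - <<'E'
from plant import bot
from h import *
w=bot.snapshot("wrist"); st=bot.get_state(); pickle.dump((w,st),open("w14.pkl","wb")); print(st["position"],st["tcp_rot"],st["opening"],st["time_s"])
e=proj(w,[.463,.22,.03]); print(e)
cv2.imwrite("pics/w14.png",w["image"][:,:,::-1])
E
```

```text
[0.46072713 0.15984729 0.14620658] [1.79995691e+02 3.58072503e-03 9.01235974e+01] 0.05987287822122325 37.45
[259.86498982 116.46444845]
```

View pics/w14.png

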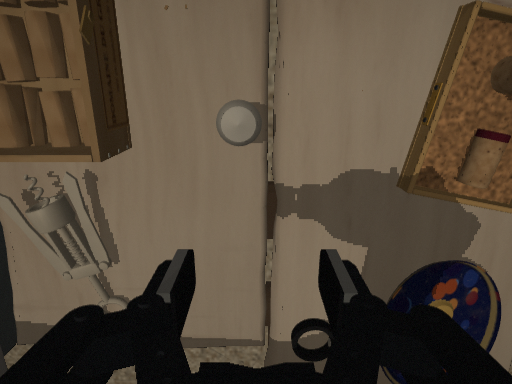

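```bash
python3 - <<'E'
from h import *
w,st=pickle.load(open("w14.pkl","rb")); d=pickle.load(open("d0.pkl","rb"))
g=cv2.GaussianBlur(cv2.cvtColor(w["image"],cv2.COLOR_RGB2GRAY),(3,3),0)[85:165,195:285]
c=cv2.HoughCircles(g,cv2.HOUGH_GRADIENT,1.5,20,param1=50,param2=12,minRadius=15,maxRadius=28)[0][:3]+[195,85,0]; print(c)
h=onplane(w,c[0][:2],.04); print(h); plan(st,[h[0],h[1]-.02,.12],90); print("top px",proj(d["top"],h),"scene px",proj(d["scene"],h))
E
```

```text
[[245.25       117.25        27.15000153]
 [246.75       139.75        27.15000153]
 [249.75       162.25        23.70000076]]
[0.45201823 0.22021484 0.04      ]
shift units [ 2.02 -0.43  1.31] turn z units 0.02
top px [155.16492789 200.83124519] scene px [206.19427371 253.97324813]
```

>>> {"op": "drive_tool", "data": {
  "deltas": [
    [0.9,-0.5,0,0,0,0,0.7],
    [0.9,0,0,0,0,0,0.7],
    [0,0,0,0,0,0,0.7],
    [0,0,0,0,0,0,0.7],
    [0,0,0,0,0,0,0.7]
  ]
}}

```text
time_s: 37.95
position: [0.4502, 0.195, 0.1461]
tcp_rot: [-180.0, 0.1, 90.1]
wrist_force: [0.1, -0.3, -0.7]
opening: 0.0598
finger_force: 0.0
```

```bash
python3 - <<'E'
from plant import bot
from h import *
a,_=pickle.load(open("w14.pkl","rb")); w=bot.snapshot("wrist"); st=bot.get_state(); pickle.dump((w,st),open("w15.pkl","wb")); print(st["position"])
cv2.imwrite("pics/w15.png",w["image"][:,:,::-1])
def head(im,e,r=30):
    x,y=np.array(e).astype(int); h=cv2.cvtColor(im["image"],cv2.COLOR_RGB2HSV)[y-r:y+r,x-r:x+r]
    m=(h[...,1]<45).astype(np.uint8)*(h[...,2]>85); m=cv2.morphologyEx(m.astype(np.uint8),cv2.MORPH_OPEN,np.ones((3,3)))
    cs,_=cv2.findContours(m,cv2.RETR_EXTERNAL,cv2.CHAIN_APPROX_NONE); c=max(cs,key=cv2.contourArea)
    (u,v),R=cv2.minEnclosingCircle(c); print("circ",u+x-r,v+y-r,R,cv2.contourArea(c)); return np.array([u+x-r,v+y-r])
p=onplane(a,(239,122.5),.04); print("by eye",p)
q1=head(a,(239,122)); q2=head(w,proj(w,p)); print(proj(w,p))
for q,c in((q1,a),(q2,w)): print(onplane(c,q,.04))
print(tri([ray(a,q1),ray(w,q2)]))
E
```

```text
[0.45021297 0.19497913 0.1461281 ]
by eye [0.44731083 0.21636542 0.04      ]Traceback (most recent call last):
  File "<stdin>", line 11, in <module>
  File "<stdin>", line 8, in head
ValueError: max() iterable argument is empty
```

```bash
python3 - <<'E'
from h import *
a,_=pickle.load(open("w14.pkl","rb")); w,st=pickle.load(open("w15.pkl","rb"))
p=onplane(a,(239,122.5),.04); e=proj(w,p).astype(int); print(e)
def head(im,e,r=30):
    x,y=np.array(e).astype(int); L=cv2.cvtColor(im["image"],cv2.COLOR_RGB2LAB)[y-r:y+r,x-r:x+r]; B=L[...,2].astype(float)
    print("b head",np.median(B[r-4:r+4,r-4:r+4]),"b bar",np.median(B[:,:5])); t=(np.median(B[r-4:r+4,r-4:r+4])+np.median(B[:,:5]))/2
    m=cv2.morphologyEx(((B<t)&(L[...,0]>70)).astype(np.uint8),cv2.MORPH_OPEN,np.ones((3,3)))
    cs,_=cv2.findContours(m,cv2.RETR_EXTERNAL,cv2.CHAIN_APPROX_NONE); c=max(cs,key=cv2.contourArea)
    print(cv2.boundingRect(c),cv2.contourArea(c)); (u,v),R=cv2.minEnclosingCircle(c); print("circ",u+x-r,v+y-r,R); return np.array([u+x-r,v+y-r])
q1=head(a,(239,122)); q2=head(w,e)
for q,c in((q1,a),(q2,w)): print(onplane(c,q,.04))
print(tri([ray(a,q1),ray(w,q2)])); 
h=onplane(w,q2,.04); plan(st,[h[0],h[1],.026])
E
```

```text
[253 168]
b head 137.0 b bar 141.0
(7, 8, 45, 46) 1479.0
circ 240.48324012756348 120.66201210021973 25.589492797851562
b head 138.0 b bar 142.0
(8, 5, 44, 47) 1445.0
circ 255.31553268432617 164.08252334594727 26.017074584960938
[0.44843755 0.21771568 0.04      ]
[0.44886234 0.21984412 0.04      ]
(array([0.4483054 , 0.21663152, 0.02675359]), np.float64(0.0005336179997409214))
shift units [ 1.25 -0.06  6.01] turn z units None
```

>>> {"op": "drive_tool", "data": {
  "deltas": [
    [0.6,-0.1,0.3,0,0,0,0.7],
    [0.5,0,1,0,0,0,0.7],
    [0,0,1,0,0,0,0.7],
    [0,0,1,0,0,0,0.7],
    [0,0,1,0,0,0,0.7]
  ]
}}

```text
time_s: 38.5
position: [0.4484, 0.2174, 0.0596]
tcp_rot: [180.0, 0.0, 90.1]
wrist_force: [0.5, -1.0, 0.1]
opening: 0.0597
finger_force: 0.0
```

>>> {"op": "drive_tool", "data": {
  "deltas": [
    [0,0,1,0,0,0,0.7],
    [0,0,0.7,0,0,0,0.7],
    [0,0,0.3,0,0,0,0.7],
    [0,0,0,0,0,0,0.7],
    [0,0,0,0,0,0,0.7]
  ]
}}

```text
time_s: 39.0
position: [0.4484, 0.2182, 0.0207]
tcp_rot: [180.0, -0.0, 90.2]
wrist_force: [0.4, 0.0, -0.1]
opening: 0.0597
finger_force: 0.0
```

>>> {"op": "drive_tool", "data": {
  "deltas": [
    [0,0,0,0,0,0,0.5],
    [0,0,0,0,0,0,0.3],
    [0,0,0,0,0,0,0],
    [0,0,0,0,0,0,0],
    [0,0,0,0,0,0,0]
  ]
}}

```text
time_s: 39.5
position: [0.4485, 0.2186, 0.0213]
tcp_rot: [179.9, -0.0, 90.2]
wrist_force: [-1.3, -0.0, 5.8]
opening: 0.0315
finger_force: 58.9
```

>>> {"op": "drive_tool", "data": {
  "deltas": [
    [0,0,-0.3,0,0,0,0],
    [0,0,-0.7,0,0,0,0],
    [0,0,-1,0,0,0,0],
    [0,0,-1,0,0,0,0],
    [0,0,-1,0,0,0,0]
  ]
}}

```text
time_s: 40.0
position: [0.4478, 0.2181, 0.1015]
tcp_rot: [-180.0, 0.0, 90.2]
wrist_force: [-0.1, 0.5, -0.8]
opening: 0.0316
finger_force: 59.5
```

>>> {"op": "drive_tool", "data": {
  "deltas": [
    [0,0,-1,0,0,0,0],
    [0,0,-0.5,0,0,0,0],
    [0,0,0,0,0,0,0],
    [0,0,0,0,0,0,0],
    [0,0,0,0,0,0,0]
  ]
}}

```text
time_s: 40.5
position: [0.4474, 0.2179, 0.1295]
tcp_rot: [-179.9, 0.1, 90.2]
wrist_force: [0.5, -0.0, -0.6]
opening: 0.0317
finger_force: 59.5
```

```bash
python3 - <<'E'
from plant import bot
from h import *
w=bot.snapshot("wrist"); st=bot.get_state(); print(st["position"],st["opening"],st["finger_force"],st["wrist_force"])
cv2.imwrite("pics/w16.png",w["image"][:,:,::-1])
# stopper tray centre from wrist w5 near corners
A,B=np.array([.5873,-.1835]),np.array([.6025,-.2786]); u=(B-A)/np.linalg.norm(B-A); n=np.array([-u[1],u[0]]); c=(A+B)/2+n*.05; print(np.linalg.norm(B-A),c,np.degrees(np.arctan2(u[1],u[0])))
plan(st,[c[0],c[1],.12])
E
```

```text
[0.4474123  0.21794814 0.12936782] 0.032016069833269024 59.482123099733144 [-0.31598441 -0.30283242 -0.6693496 ]
0.09630706100800711 [ 0.64427333 -0.22315857] -80.91912237852544
shift units [-22.09   9.76   0.47] turn z units None
```

>>> {"op": "drive_tool", "data": {
  "deltas": [
    [-1,0.45,0,0,0,0,0],
    [-1,0.45,0,0,0,0,0],
    [-1,0.45,0,0,0,0,0],
    [-1,0.45,0,0,0,0,0],
    [-1,0.45,0,0,0,0,0]
  ]
}}

```text
time_s: 41.05
position: [0.4932, 0.1176, 0.1294]
tcp_rot: [-179.9, 0.0, 90.2]
wrist_force: [1.2, -0.5, -1.5]
opening: 0.0316
finger_force: 59.5
```

>>> {"op": "drive_tool", "data": {
  "deltas": [
    [-1,0.45,0,0,0,0,0],
    [-1,0.45,0,0,0,0,0],
    [-1,0.45,0,0,0,0,0],
    [-1,0.45,0,0,0,0,0],
    [-1,0.45,0,0,0,0,0]
  ]
}}

```text
time_s: 41.55
position: [0.5385, 0.0179, 0.1293]
tcp_rot: [-179.9, 0.0, 90.2]
wrist_force: [0.2, 0.3, -1.1]
opening: 0.0315
finger_force: 59.5
```

>>> {"op": "drive_tool", "data": {
  "deltas": [
    [-1,0.45,0,0,0,0,0],
    [-1,0.45,0,0,0,0,0],
    [-1,0.45,0,0,0,0,0],
    [-1,0.45,0,0,0,0,0],
    [-1,0.45,0,0,0,0,0]
  ]
}}

```text
time_s: 42.05
position: [0.5838, -0.0819, 0.1291]
tcp_rot: [-179.9, -0.0, 90.2]
wrist_force: [0.9, 0.6, -1.4]
opening: 0.0314
finger_force: 59.5
```

>>> {"op": "drive_tool", "data": {
  "deltas": [
    [-1,0.45,0,0,0,0,0],
    [-1,0.45,0,0,0,0,0],
    [-1,0.45,0,0,0,0,0],
    [-1,0.45,0,0,0,0,0],
    [-1,0.45,0,0,0,0,0]
  ]
}}

```text
time_s: 42.55
position: [0.629, -0.1816, 0.1289]
tcp_rot: [-179.9, -0.0, 90.2]
wrist_force: [0.5, 1.0, -1.4]
opening: 0.0314
finger_force: 59.5
```

>>> {"op": "drive_tool", "data": {
  "deltas": [
    [-1,0.45,0,0,0,0,0],
    [-1,0.45,0,0,0,0,0],
    [0,0,0,0,0,0,0],
    [0,0,0,0,0,0,0],
    [0,0,0,0,0,0,0]
  ]
}}

```text
time_s: 43.05
position: [0.6469, -0.219, 0.1296]
tcp_rot: [-179.9, -0.1, 90.3]
wrist_force: [-0.5, 0.3, -1.2]
opening: 0.0314
finger_force: 59.5
```

```bash
python3 - <<'E'
from plant import bot
from h import *
w=bot.snapshot("wrist"); st=bot.get_state(); print(st["position"],st["tcp_rot"],st["opening"],st["finger_force"])
L=cv2.cvtColor(w["image"],cv2.COLOR_RGB2HSV); x,y=proj(w,[.644,-.18,.01]).astype(int); print("felt hsv near far side",L[y,x],(x,y),"wall",[L[proj(w,[.65,yy,.018]).astype(int)[1],x].tolist() for yy in (-.19,-.18,-.17,-.165,-.16,-.15)])
plan(st,[.644,-.223,.028])
c=w["image"].copy()
for p in ([.644,-.223,.018],[.6882,-.167,.018],[.5873,-.1835,.018]): cv2.circle(c,tuple(int(v) for v in proj(w,p)),3,(255,0,255),-1)
s=bot.snapshot("scene")
cv2.imwrite("pics/w17.png",np.hstack([cv2.resize(c,(400,300)),cv2.resize(s["image"][120:312,130:386],(400,300))])[:,:,::-1])
E
```

```text
[ 0.64701528 -0.2188732   0.12981363] [-1.79922754e+02 -7.59007771e-02  9.03337424e+01] 0.03144648485743241 59.50777450343594
felt hsv near far side [ 8 13 77] (np.int64(253), np.int64(143)) wall [[10, 10, 77], [0, 7, 75], [17, 76, 144], [18, 76, 141], [17, 76, 138], [16, 75, 143]]
shift units [-0.21 -0.15  5.09] turn z units None
```

>>> {"op": "drive_tool", "data": {
  "deltas": [
    [-0.2,-0.1,1,0,0,0,0],
    [0,0,1,0,0,0,0],
    [0,0,1,0,0,0,0],
    [0,0,1,0,0,0,0],
    [0,0,0.6,0,0,0,0]
  ]
}}

```text
time_s: 43.65
position: [0.6446, -0.2237, 0.0369]
tcp_rot: [-179.9, -0.0, 90.3]
wrist_force: [-0.3, -0.3, -1.0]
opening: 0.0316
finger_force: 59.5
```

>>> {"op": "drive_tool", "data": {
  "deltas": [
    [0,0,0.3,0,0,0,0],
    [0,0,0.1,0,0,0,0],
    [0,0,0.05,0,0,0,0],
    [0,0,0,0,0,0,0],
    [0,0,0,0,0,0,0]
  ]
}}

```text
time_s: 44.15
position: [0.6462, -0.2251, 0.0301]
tcp_rot: [179.9, 0.0, 90.2]
wrist_force: [0.6, -0.4, -1.5]
opening: 0.0312
finger_force: 59.5
```

>>> {"op": "drive_tool", "data": {
  "deltas": [
    [0,0,0.05,0,0,0,0],
    [0,0,0.05,0,0,0,0],
    [0,0,0,0,0,0,0],
    [0,0,0,0,0,0,0],
    [0,0,0,0,0,0,0]
  ]
}}

```text
time_s: 44.65
position: [0.6461, -0.2252, 0.0283]
tcp_rot: [180.0, 0.0, 90.2]
wrist_force: [-1.5, -0.3, 6.6]
opening: 0.0312
finger_force: 60.1
```

Contact; release.

>>> {"op": "drive_tool", "data": {
  "deltas": [
    [0,0,-0.03,0,0,0,0],
    [0,0,0,0,0,0,0.45],
    [0,0,0,0,0,0,0.6],
    [0,0,0,0,0,0,0.7],
    [0,0,0,0,0,0,0.7]
  ]
}}

```text
time_s: 45.15
position: [0.6455, -0.2249, 0.0276]
tcp_rot: [-180.0, -0.0, 90.2]
wrist_force: [0.0, -0.3, -1.1]
opening: 0.0595
finger_force: 0.0
```

>>> {"op": "drive_tool", "data": {
  "deltas": [
    [0,0,-0.5,0,0,0,0.7],
    [0,0,-1,0,0,0,0.7],
    [0,0,-1,0,0,0,0.7],
    [0,0,-1,0,0,0,0.7],
    [0,0,-1,0,0,0,0.7]
  ]
}}

```text
time_s: 45.65
position: [0.6457, -0.2249, 0.1194]
tcp_rot: [180.0, 0.0, 90.2]
wrist_force: [0.2, 0.2, 0.2]
opening: 0.0595
finger_force: 0.0
```

>>> {"op": "drive_tool", "data": {
  "deltas": [
    [-1,-0.5,-1,0,0,0,0.7],
    [-1,-1,-1,0,0,0,0.7],
    [-1,-1,0,0,0,0,0.7],
    [-1,-1,0,0,0,0,0.7],
    [-1,-1,0,0,0,0,0.7]
  ]
}}

```text
time_s: 46.15
position: [0.5553, -0.3261, 0.159]
tcp_rot: [179.9, 0.0, 90.2]
wrist_force: [-0.1, -0.2, 0.0]
opening: 0.0598
finger_force: 0.0
```

```bash
python3 - <<'E'
from plant import bot
from h import *
st=bot.get_state(); print(st["position"],st["time_s"],st["wrist_force"])
s=bot.snapshot("scene")["image"][125:325,120:330]; t=bot.snapshot("top")["image"][100:280,95:395]
cv2.imwrite("pics/fin.png",np.hstack([cv2.resize(s,(400,380),interpolation=cv2.INTER_CUBIC),cv2.resize(t,(400,240),interpolation=cv2.INTER_CUBIC) if 0 else cv2.copyMakeBorder(cv2.resize(t,(400,240),interpolation=cv2.INTER_CUBIC),0,140,0,0,cv2.BORDER_CONSTANT)])[:,:,::-1])
E
```

```text
[ 0.55531807 -0.32608839  0.15898561] 46.15 [-0.08619391 -0.24077676  0.04043505]
```

View pics/fin.png

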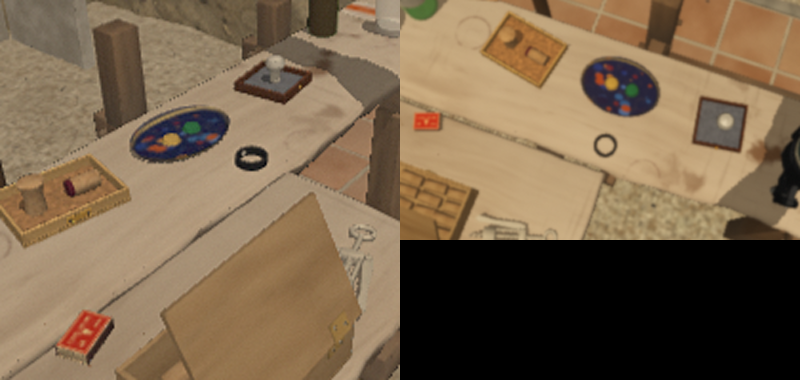

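The final views show both corks in the cork tray, the gold and green caps side by side on the oval, and the stopper upright in the felt tray. The matchbox and cutter look untouched.

>>> {"op": "drive_tool", "data": {
  "deltas": [
    [0,0,0,0,0,0,0.7],
    [0,0,0,0,0,0,0.7],
    [0,0,0,0,0,0,0.7],
    [0,0,0,0,0,0,0.7],
    [0,0,0,0,0,0,0.7]
  ]
}}

```text
time_s: 46.75
position: [0.5565, -0.3245, 0.1579]
tcp_rot: [180.0, -0.0, 90.3]
wrist_force: [-0.6, -0.1, 0.5]
opening: 0.0599
finger_force: 0.0
```

```bash
python3 -c "
from plant import bot
print(bot.finish_job())"
```

```text
the job is handed in; nothing more can be done
None
```

The job is handed in at about 47 s: both corks are in the cork tray, both caps lie flat side by side on the oval tray, and the stopper stands upright in the felt tray; the matchbox and foil cutter look unmoved in the last pictures, and no verdict came back.

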